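# Change the canisters of a bakery's ingredient-dosing carousel

### The arm

A 7-joint arm with a two-finger parallel gripper is mounted at the origin on the work surface. World frame = base frame: x ahead of the robot, y to its left, z up, the work surface at z = 0. Lengths are in mm, angles in rad, forces in N, time in s.
With the tool pointing down it reaches from about 425 to 825 mm from the base axis. Payload 3.6 kg.
Tool frame: the origin (TCP) lies midway between the tips of the shut fingers; the grasp point (between the pads) lies grip_depth behind it (grip_depth is the distance from the TCP to the grasp point, in mm); z points along the fingers, y is the line along which they close (so a half turn about z gives the same grasp; the last joint's range is limited). The gripper opens to 85 mm and grips with 20 to 120 N. Pads are 22 mm wide; open, the fingers measure 114 mm over their backs; the gripper's body (76 mm by 85 mm) begins 54 mm behind the grasp point. The pads swing forward as they close: fully open they stand 13 mm farther back than shut.
Start: joints at [-1.264, 0.615, -0.013, 1.423, 0.008, 1.103, -0.04], TCP at [212.315, 614.317, 231.297] pointing down, gripper open.
Joint ranges: [-3.12, 3.12], [-0.3, 2.06], [-1.34, 1.32], [0.26, 2.42], [-1.36, 4.5], [0.01, 1.98], [-2.84, 2.84]. Speed limits (rad/s): [2.79, 2.79, 3.14, 3.14, 3.14, 3.14, 3.14].

### API

Orientations are given as a rotation vector (axis times angle).
In Python, from bench import sense, snapshot, calibration, close_job, grip_depth gives the robot as it stands.
- The arm moves only by the tool play_rows, never from a script. Its argument "commands" is a list that holds one entry, the list of rows, each a list of 7 numbers: the shift along the tool's x, y, z in units of 25 mm (1.0 is 25 mm), then the turn, a rotation vector about the tool's x, y, z in units of 6 degrees (1.0 is 6 degrees), then the closure, from 0 (fully open) to 1 (shut). In form: [[[x, y, z, wx, wy, wz, claw], ...]]. A call has 1 to 5 rows; each row is the pose to reach, as a shift and turn from the pose commanded when the call began, along the tool's axes at that moment; what a row does not reach only later rows make up. A row lasts 1/10 s, in which the tool goes at most 50 mm and 8.59 degrees, less where a joint would pass 70% of its speed; a pose out of reach is approached as far as the arm can. A call with a gripper value outside its range is refused whole. The fingers move at their own pace and stop on an object; "newtons" is the grip in N (left out, the last holds). Time passes only in rows, so rows that repeat a pose let the fingers close. It gives the time, the measured TCP pose, the force, the opening and the grip force at its end, in the units of the state.
- sense(): the state, without advancing time (a new reading comes with each control period).
- snapshot(name): name is "side" or "top"; returns the picture (420x560x3 uint8, blue, green, red); there is no depth.
- calibration(name): a dict with "fx", "fy", "cx", "cy" (pixels), "distortion" ([k1, k2, p1, p2, k3] as OpenCV has them; the pictures are not rectified), "cam_to_world" (4x4, takes a point from camera to world coordinates). Camera axes: x right, y down, z forward; pixel columns grow to the right and rows downward; lengths in mm; the calibration is good to about 2 mm. A picture is of the moment at which its call begins. calibration takes no time and is no camera call.
- close_job(): hands the job in; it is judged then, once.
The state is a dict: "clock": time; "q": joint angles; "joint_vel": joint speeds; "effort": joint torques, N m; "tcp_pos": TCP position; "eef_rot": TCP orientation; "wrist_force": force on the tool from outside, world axes, zero at the start; "moment": the same for the moment, N m; "opening": finger opening in mm; "gripper_force": force on a finger pad.
Only numpy, scipy, OpenCV 4.12 (cv2) and the standard library are available. Lean on these libraries where they do the work, as an engineer would, in place of code of your own. Each camera call takes 0.05 s, during which the arm holds its last target. There are 200 camera calls.

### The job

Change the canisters of the dosing machine: take the spent canister out of the carousel and stand it upright in the wash pan, and fit every full canister from the supply pan into a free socket of the carousel - push it down against the spring, turn it a quarter clockwise and let it click up, locked. Press on a socket, to lock or to unlock, only while it stands at the loading point, where the anvil props the carousel: use the hub knob to turn the carousel there first. Leave the buns and the measuring cup where they are.

Things in the scene. Friction and masses are not known exactly. Their poses are not given: they have to be found in the camera images.
- full0_mid (a point): Full metal canister, 120 mm tall, 68 mm across, upright on the supply pan; may be absent. Point half-way up its axis (60 mm above its underside), z up the axis, x along its grip bar and lugs; half a turn makes no difference. From below: neck 52 mm across, 26 mm tall, at its foot two lugs along +x and -x (8 mm wide, 6 mm high, 68 mm over both); body and lid to 92 mm; grip bar.
- full1_mid (a point): Full canister, like full0; may be absent. Point half-way up its axis (60 mm above its underside), z up the axis, x along its grip bar and lugs; half a turn makes no difference. Grip bar on the lid: 46 mm long, 14 mm wide, from 92 to 115 mm above the underside, under a 50 x 20 mm lip 5 mm thick (top at 120 mm).
- full2_mid (a point): Full canister, like full0; may be absent. Point half-way up its axis (60 mm above its underside), z up the axis, x along its grip bar and lugs; half a turn makes no difference. Mass 0.2 to 0.4 kg, most of it in the solid neck: centre of mass about 25 mm above the underside.
- spent_mid (a point): Spent canister, like full0; at the start it is the one canister locked in the carousel, in socket0. Point half-way up its axis (60 mm above its underside), z up the axis, x along its grip bar and lugs; half a turn makes no difference. To take out: press down, turn a quarter anticlockwise, lift.
- spent: The spent canister again, origin at the centre of its underside.
- socket0: Bayonet socket. Origin on its axis, in the carousel's top face 70 mm above the table; x points out from the carousel's axis, z up. Steel collar 86 mm across, top 26 mm above the origin, bore 57 mm, two entry slots for the lugs along +x and -x, about 22 mm wide, down to the spring plate. Holds the spent canister at the start.
- socket1: Socket like socket0, empty. A canister let in with its bar along the socket's x rests with its underside 16 mm above the origin. Pressed to below 6.5 mm (lowest 3 mm) it turns a quarter clockwise (from above), lugs under the ledge, to a stop at 90 to 98 degrees.
- socket2: Socket like socket0, empty. At the end of the turn, let up, the lugs click up 3.5 mm into pockets: locked, the underside then 10 mm and the mid-point 70 mm above the origin, bar along the socket's y with 8 degrees of play. Not fully turned, it stays lower or springs back up to 16 mm.
- socket4: Socket like socket0, empty.
- plate0 (a joint): Spring plate in socket0: metres pressed down from rest: 0 empty, 0.006 under a locked canister; over 0.0095 the lugs clear the ledge; 0.013 is fully down. Force 5.6 N at 0, 8 N at 0.006, 10.8 N at 0.013.
- plate1 (a joint): Spring plate in socket1: metres pressed down from rest: 0 empty, 0.006 under a locked canister; over 0.0095 the lugs clear the ledge; 0.013 is fully down. Force 5.6 N at 0, 8 N at 0.006, 10.8 N at 0.013.
- plate2 (a joint): Spring plate in socket2: metres pressed down from rest: 0 empty, 0.006 under a locked canister; over 0.0095 the lugs clear the ledge; 0.013 is fully down. Force 5.6 N at 0, 8 N at 0.006, 10.8 N at 0.013.
- plate4 (a joint): Spring plate in socket4: metres pressed down from rest: 0 empty, 0.006 under a locked canister; over 0.0095 the lugs clear the ledge; 0.013 is fully down. Force 5.6 N at 0, 8 N at 0.006, 10.8 N at 0.013.
- load_point (a point): Loading point: at the height of the carousel's top face, above the dark anvil block that props the carousel there, in line with the brass pointer at the machine's front; 125 mm from the carousel's axis. A socket is at the loading point when its origin is over it.
- hub_knob (a point): Centre of the bar knob on the carousel's axis: 46 mm long (its x), 16 mm wide, 34 mm high, top 205 mm above the table. Turns with the carousel; x points away from socket0. Anticlockwise from above, 72 degrees apart: socket0, socket1, socket2, a place closed by a low domed steel cap (not usable), socket4.
- carousel (a joint): Carousel angle in rad, anticlockwise from above, 0 at the start of every run wherever it stands. Turns either way against friction (0.3 N m) and stays where it is left. Disc 346 mm across, socket circle radius 125 mm.
- machine: Dosing machine, fixed. Origin on the table at the carousel's axis; x points from the loading point to the white drive housing (185 to 335 mm behind the axis, 180 mm high, 330 mm wide).
- supply_pan: Black quarter-sheet baking pan, 330 mm along x, 240 mm along y, rim 20 mm high, sheet 2 mm thick; origin under its centre. Fixed.
- wash_pan: Smaller black baking pan for things to be washed, 240 mm along x, 165 mm along y, rim 20 mm high, sheet 2 mm thick; origin under its centre. Fixed. Empty at the start.
- concha0: Sweet bun 100 mm across, 43 mm high, a bystander; origin under its centre.
- concha1: Another such bun.
- cup: Steel measuring cup 72 mm across, 60 mm high, a bystander; origin under its centre.
There are look-alikes about, which are no part of the job. Leave any red look-alike of the part that bears full2_mid alone. What is shaped like the spent but blue is not meant.

How it is judged:
By the outcome, as a careful person would: the job done as asked, in the order asked, and still so for the second after the job is handed in, with the robot touching nothing.
Of full0, full1, full2 only 2 to 3 are there at a start; the rules pass over those that are not, and their reading is None.
At some moment in a run one of full0, full1, full2 may be knocked a few centimetres aside while the robot is not near it.
Once in a run the grip may slacken for a moment while it holds something.
It also fails if it takes over 210 s, if anything falls off the work surface, if the arm or the gripper's body presses on something with over 40 N, if the wrist force passes 120 N, or if a joint passes its speed limit or range.

## Working session

There is one attempt and no reset: what is moved stays moved. The work goes in short steps, Python scripts to look and compute and a tool call to move; the robot and the scene stay as the last step left them, time stands still between calls to the robot, and variables do not carry over. Pictures are saved under pics/ and viewed, at most 14 in all, crops included, and the job is handed in when it is done.

Besides the shell and the picture viewer there is one more tool, called after "Call:" by a JSON object that holds its "method" and its "body". play_rows: Moves the arm, as the interface text tells. Its arguments: {"type":"object","properties":{"commands":{"type":"array","items":{"type":"array","items":{"type":"array","items":{"type":"number"}}}},"newtons":{"type":"number"}},"required":["commands"]}

```bash
mkdir -p pics; ls; python3 - <<'E'
from bench import *
import cv2,numpy as np
print(sense()); print(grip_depth)
for n in("side","top"):
    c=calibration(n); print(n,{k:np.round(v,3).tolist() for k,v in c.items()})
    cv2.imwrite(f"pics/{n}0.png",snapshot(n))
E
```

```text
pics
{'clock': 0.0, 'q': array([-1.26448924,  0.61594856, -0.01262372,  1.4249457 ,  0.00807228,
        1.10339997, -0.04036609]), 'joint_vel': array([ 0.00047331,  0.00019597,  0.00143798, -0.00221285,  0.00084764,
       -0.00123005, -0.00112269]), 'effort': array([ 6.17863316e-05, -4.69212162e+01,  2.58836579e-01, -1.71033883e+01,
        9.87841864e-03,  9.65281186e-03, -3.27134074e-06]), 'tcp_pos': array([212.07700782, 613.59592065, 230.10357768]), 'eef_rot': array([-0.52014547, -3.09779665,  0.00411083]), 'wrist_force': array([-0.09234401, -0.4063859 , -0.77202872]), 'moment': array([ 0.03736961,  0.01718274, -0.03323641]), 'gripper_force': 0.0, 'opening': 85.40066099134918}
18.700000000000003
side {'fx': 484.608, 'fy': 484.608, 'cx': 289.536, 'cy': 218.0, 'distortion': [-0.037, 0.0, 0.0, 0.0, 0.0], 'cam_to_world': [[0.981, -0.145, 0.126, 306.92], [-0.192, -0.771, 0.607, -1218.96], [0.009, -0.62, -0.785, 1451.277], [0.0, 0.0, 0.0, 1.0]]}
top {'fx': 384.66, 'fy': 384.66, 'cx': 279.253, 'cy': 206.868, 'distortion': [-0.059, 0.0, 0.0, 0.0, 0.0], 'cam_to_world': [[0.026, -0.982, 0.188, 302.616], [-1.0, -0.027, 0.002, -187.652], [0.003, -0.188, -0.982, 1370.374], [0.0, 0.0, 0.0, 1.0]]}
```

View pics/side0.png

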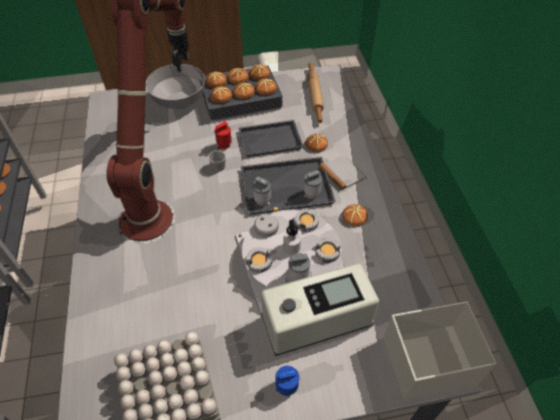

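View pics/top0.png

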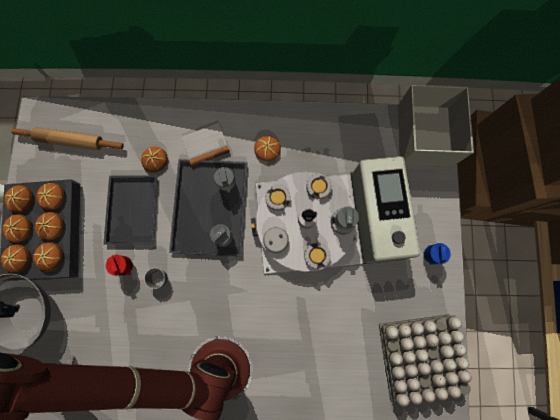

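Two full canisters (about (222,180) and (221,236) in top) stand in the supply pan. The spent one is at (345,217), next to the housing, with the knob at (308,216) and the brass pointer at (252,228). The red and blue look-alikes are at (118,265) and (437,254). Next, closer crops.

```bash
cat > h.py <<'E'
from bench import *
import cv2,numpy as np
from scipy.spatial.transform import Rotation as Ro
C={n:calibration(n) for n in("side","top")}
def ray(n,p):
    c=C[n];K=np.array([[c['fx'],0,c['cx']],[0,c['fy'],c['cy']],[0,0,1]])
    u=cv2.undistortPoints(np.array([[p]],float),K,np.array(c['distortion']))[0,0]
    T=np.array(c['cam_to_world']);d=T[:3,:3]@[u[0],u[1],1];return T[:3,3],d/np.linalg.norm(d)
def onz(n,p,z):
    o,d=ray(n,p);return o+d*(z-o[2])/d[2]
def tri(ps,pt):
    (a,d),(b,e)=ray("side",ps),ray("top",pt)
    s=np.linalg.lstsq(np.array([d,-e]).T,b-a,rcond=None)[0];P,Q=a+s[0]*d,b+s[1]*e
    return (P+Q)/2,np.linalg.norm(P-Q)
def pix(n,P):
    c=C[n];T=np.linalg.inv(np.array(c['cam_to_world']));K=np.array([[c['fx'],0,c['cx']],[0,c['fy'],c['cy']],[0,0,1]])
    return cv2.projectPoints(np.array([P],float),cv2.Rodrigues(T[:3,:3])[0],T[:3,3],K,np.array(c['distortion']))[0][0,0]
def crop(n,x0,y0,x1,y1,s,f,im=None):
    im=snapshot(n) if im is None else im
    cv2.imwrite("pics/"+f,cv2.resize(im[y0:y1,x0:x1],None,fx=s,fy=s,interpolation=cv2.INTER_CUBIC))
def tool():
    s=sense();R=Ro.from_rotvec(s['eef_rot']).as_matrix();return s,R
def st():
    s,R=tool();print('t%.1f'%s['clock'],'tcp',s['tcp_pos'].round(1),'yawY %.1f'%np.degrees(np.arctan2(R[1,1],R[0,1])),'z',R[:,2].round(3),'q7 %.2f'%s['q'][6],'F',s['wrist_force'].round(1),'Mz %.2f'%s['moment'][2],'op %.1f'%s['opening'],'gf %.0f'%s['gripper_force'])
def go(P,yaw=None):
    "row units to world point P (mm) and tool-y yaw in deg (mod 180)"
    s,R=tool();d=R.T@(np.array(P)-s['tcp_pos'])/25
    w=0
    if yaw is not None:
        Y=np.radians(yaw);y=np.array([np.cos(Y),np.sin(Y),0]);z=np.array([0,0,-1.]);D=np.array([np.cross(y,z),y,z]).T
        w=np.degrees(Ro.from_matrix(R.T@D).as_rotvec())/6
    print('shift',d.round(2),'turn',np.round(w,2))
E
python3 - <<'E'
from h import *
s=cv2.imread("pics/side0.png");t=cv2.imread("pics/top0.png")
crop("top",160,150,360,280,4,"t1.png",t)
crop("side",225,155,365,285,4,"s1.png",s)
E
```

```text
(no output)
```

View pics/t1.png

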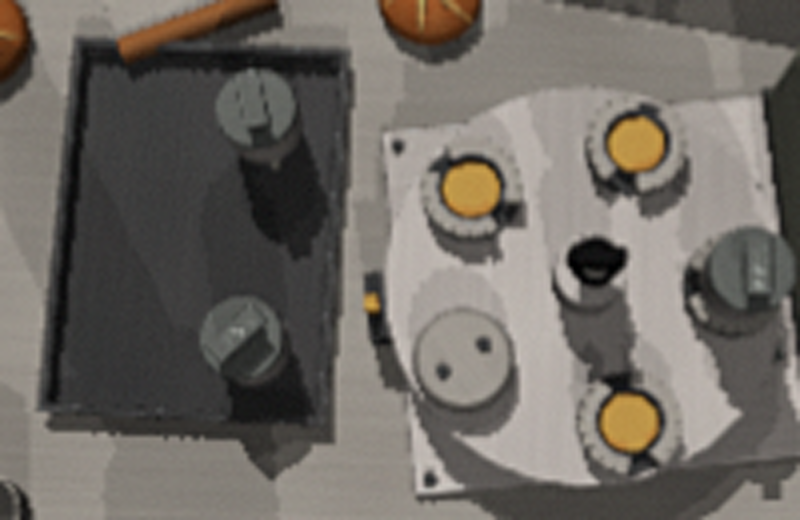

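View pics/s1.png

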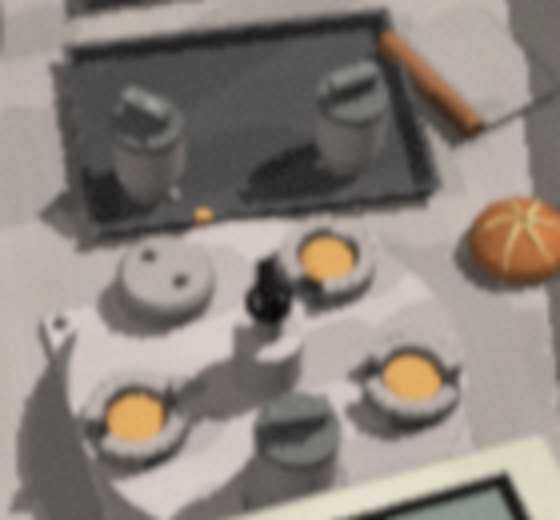

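The crops show the orange spring plates at the free sockets: top (278,197), (319,185), (317,255). They also show the knob bar at (309,215), the spent canister's lid at (348,217), and the full lids at (224,177) and (220,233). Next I fit the carousel from the plates and triangulate the lids.

```bash
cat >> h.py <<'E'
def plates(n,im):
    h=cv2.cvtColor(im,cv2.COLOR_BGR2HSV);m=cv2.inRange(h,(12,110,110),(30,255,255))
    k,l,s,c=cv2.connectedComponentsWithStats(m);return [(c[i].round(1),int(s[i,4])) for i in range(1,k) if s[i,4]>4]
E
python3 - <<'E'
from h import *
s=cv2.imread("pics/side0.png");t=cv2.imread("pics/top0.png")
pts={}
for n,im,b in(("side",s,(225,160,365,290)),("top",t,(245,150,365,280))):
    l=[(c,a) for c,a in plates(n,im) if b[0]<c[0]<b[2] and b[1]<c[1]<b[3]]
    for c,a in l: print(n,c,a,onz(n,c,86 if a>40 else 70).round(1))
# model order: socket1, socket2, socket4 (ccw 72,144,288 from socket0)
def fit(P):
    a=np.radians([72,144,288]);M=125*np.array([np.cos(a),np.sin(a)]).T
    P=np.array(P)[:,:2];mc,pc=M.mean(0),P.mean(0);H=(M-mc).T@(P-pc);th=np.arctan2(H[0,1]-H[1,0],H.trace())
    R=np.array([[np.cos(th),-np.sin(th)],[np.sin(th),np.cos(th)]]);c=pc-R@mc
    print('centre',c.round(1),'socket0 ang %.1f'%np.degrees(th),'res',(P-(M@R.T+c)).round(1).tolist())
for n,im in(("side",s),("top",t)):
    L=[c for c,a in plates(n,im) if a>40 and (225<c[0]<365 and 160<c[1]<290)]
    W=[onz(n,c,86) for c in L]; W=[w for w in W if np.hypot(*(w[:2]-np.mean(W,0)[:2]))<250]
    print(n,len(W))
    C0=np.mean(W,0)
    # order: socket4 has smallest x; of other two socket1 smaller y
    W.sort(key=lambda w:w[0]); r=sorted(W[1:],key=lambda w:w[1]); fit([r[0],r[1],W[0]])
# lids: bar-top points by hand from crops
for nm,ps,pt in(("fullA(hi x)",(225+353/4,155+84/4),(160+254/4,150+95/4)),("fullB",(225+145/4,155+105/4),(160+237/4,150+326/4)),("spent",(225+300/4,155+420/4),(160+757/4,150+258/4)),("knob",(225+268/4,155+275/4),(160+597/4,150+250/4)),("pointer",(225+203/4,155+214/4),(160+372/4,150+302/4))):
    P,e=tri(ps,pt);print(nm,P.round(1),'gap %.1f'%e)
E
```

```text
side [331.2 173.8] 93 [727.1  22.   86. ]
side [355.  214.1] 357 [ 762.9 -188.6   86. ]
side [275.4 208.6] 13 [486.2 -97.1  70. ]
side [306.2 219. ] 110 [ 584.3 -178.    86. ]
side [327.6 248.7] 122 [ 628.8 -318.1   86. ]
side [258.4 258.6] 132 [ 389.9 -314.1   86. ]
top [318.7 185.7] 153 [ 626.1 -318.8   86. ]
top [277.5 196.9] 154 [ 582.8 -178.2   86. ]
top [252.4 225.3] 17 [484.9 -95.2  70. ]
top [316.9 255.3] 163 [ 387.8 -314.6   86. ]
side 4
centre [ 638.6 -212.1] socket0 ang -146.9 res [[-42.5, 14.7], [-0.5, 29.7], [43.0, -44.4]]
top 3
centre [ 507.6 -278.1] socket0 ang -91.0 res [[0.3, -0.0], [-0.0, 0.0], [-0.3, 0.0]]
fullA(hi x) [653.2   8.  103.3] gap 3.3
fullB [453.7  10.3 111. ] gap 3.6
spent [ 511.5 -406.1  180.5] gap 0.5
knob [ 510.7 -278.3  203.4] gap 0.1
pointer [485.9 -97.3  70.2] gap 3.3
```

```bash
python3 - <<'E'
from h import *
T=lambda x,y:(160+x/4,150+y/4); S=lambda x,y:(225+x/4,155+y/4)
def ang(n,a,b,z):
    a,b=onz(n,a,z),onz(n,b,z);return np.degrees(np.arctan2(*(b-a)[1::-1]))%180,((a+b)/2).round(1)
print('bolts',ang("top",T(398,145),T(430,480),5))
t=cv2.imread("pics/top0.png")
# housing front edge / left edges via light mask
h=cv2.cvtColor(t,cv2.COLOR_BGR2HSV);m=cv2.inRange(h[150:270,355:425],(22,15,150),(60,90,255))
ct=max(cv2.findContours(m,0,2)[0],key=cv2.contourArea);r=cv2.boxPoints(cv2.minAreaRect(ct))+[355,150]
W=[onz("top",p,180)[:2].round() for p in r];print('housing',W,[np.degrees(np.arctan2(*(W[(i+1)%4]-W[i])[::-1])).round(1) for i in range(4)])
print('A top',ang("top",T(240,78),T(262,135),122),'A side',ang("side",S(330,100),S(380,70),122))
print('B top',ang("top",T(220,358),T(265,312),122),'B side',ang("side",S(120,95),S(170,120),122))
print('spent',ang("top",T(757,238),T(757,300),200),ang("side",S(262,432),S(330,410),200))
print('knob',ang("top",T(572,262),T(622,250),205),ang("side",S(268,262),S(268,300),205))
# lid circle A,B (grey-green disc at z=94): measure by hand centre
for nm,p in(("A",(257,108)),("B",(240,336)),("spent",(752,270))): print(nm,onz("top",T(*p),94 if nm!="spent" else 172).round(1))
# pan dark masks corners
for nm,q in(("supply",[(82,42),(350,50),(332,430),(45,405)]),): print([onz("top",T(*p),20)[:2].round() for p in q])
g=cv2.inRange(t[170:255,100:165],(0,0,0),(75,75,75));ct=max(cv2.findContours(g,0,2)[0],key=cv2.contourArea)
r=cv2.minAreaRect(ct);print('wash',r,[onz("top",p+np.array([100,170]),20)[:2].round() for p in cv2.boxPoints(r)],onz("top",np.array(r[0])+[100,170],20).round())
E
```

```text
bolts (np.float64(7.3544615500690895), array([ 487.8, -130.3,    5. ]))
housing [array([ 689., -442.]), array([ 718., -588.]), array([ 395., -626.]), array([ 370., -487.])] [np.float64(-78.8), np.float64(-173.3), np.float64(100.2), np.float64(8.0)]
A top (np.float64(23.455975135970135), array([639.8,   7.3, 122. ])) A side (np.float64(27.906714236104953), array([648.5, -10.9, 122. ]))
B top (np.float64(138.09455510387482), array([447. ,   3.7, 122. ])) B side (np.float64(135.77626164510295), array([450.1,  -3. , 122. ]))
spent (np.float64(179.58730257268647), array([ 499.8, -402.4,  200. ])) (np.float64(10.241933500664794), array([ 505. , -418.9,  200. ]))
knob (np.float64(105.16323295217063), array([ 505.7, -278.2,  205. ])) (np.float64(78.75426892226899), array([ 509.4, -285.3,  205. ]))
A [646.    6.4  94. ]
B [449.3  10.1  94. ]
spent [ 503.5 -403.6  172. ]
[array([724., 182.]), array([723., -65.]), array([378., -63.]), array([392., 190.])]
wash ((33.493431091308594, 38.82551574707031), (54.230133056640625, 82.64464569091797), 4.969741344451904) [array([397., 436.]), array([700., 443.]), array([687., 240.]), array([387., 241.])] [540. 339.  20.]
```

```bash
cat >> h.py <<'E'
def des(yaw):
    Y=np.radians(yaw);y=np.array([np.cos(Y),np.sin(Y),0]);z=np.array([0,0,-1.]);return np.array([np.cross(y,z),y,z]).T
def plan(*wps):
    "print per-call row targets through waypoints (x,y,z,yaw), yaw absolute continuous"
    s,R=tool();p=s['tcp_pos'];y0=np.degrees(np.arctan2(R[1,1],R[0,1]))
    for *P,yaw in wps:
        P=np.array(P,float);n=int(max(1,np.ceil(np.linalg.norm(P-p)/200-.02),np.ceil(abs(yaw-y0)/38-.02)))
        for i in range(1,n+1):
            t=p+(P-p)*i/n;a=p+(P-p)*(i-1)/n;D=des(y0+(yaw-y0)*i/n)
            if i>1:R=des(y0+(yaw-y0)*(i-1)/n)
            print((R.T@(t-a)/25).round(2).tolist(),(np.degrees(Ro.from_matrix(R.T@D).as_rotvec())/6).round(2).tolist())
        print('--');p,y0,R=P,yaw,des(yaw)
E
python3 - <<'E'
from h import *
plan((500,420,300,30),(600,0,300,0),(508.5,-278,280,-1))
E
```

```text
[-6.71, -1.78, -1.39] [-0.02, 0.0, 3.41]
[-6.91, 0.68, -1.4] [0.0, 0.0, 3.41]
--
[-5.52, -1.65, 0.0] [0.0, 0.0, 1.67]
[-5.72, -0.66, 0.0] [0.0, 0.0, 1.67]
[-5.75, 0.34, 0.0] [0.0, 0.0, 1.67]
--
[-5.56, -1.83, 0.4] [0.0, 0.0, 0.08]
[-5.58, -1.78, 0.4] [0.0, 0.0, 0.08]
--
```

Call:
{"method": "play_rows", "body": {"commands": [[[-2,-0.5,-0.5,0,0,0.9,0.4],[-3.4,-0.9,-0.7,0,0,1.7,0.4],[-5,-1.4,-1,0,0,2.6,0.4],[-6.7,-1.8,-1.4,0,0,3.4,0.4],[-6.7,-1.8,-1.4,0,0,3.4,0.4]]]}}

```text
clock: 0.6
tcp_pos: [365.0, 511.2, 267.7]
eef_rot: [1.08, 2.941, 0.0]
wrist_force: [0.6, -0.6, -0.0]
opening: 51.5
gripper_force: 0.0
```

Call:
{"method": "play_rows", "body": {"commands": [[[-1.8,0.2,-0.4,0,0,0.9,0.4],[-3.5,0.3,-0.7,0,0,1.7,0.4],[-5.2,0.5,-1,0,0,2.6,0.4],[-6.9,0.7,-1.4,0,0,3.4,0.4],[-6.9,0.7,-1.4,0,0,3.4,0.4]]]}}

```text
clock: 1.1
tcp_pos: [507.7, 413.8, 302.2]
eef_rot: [1.582, 2.704, -0.001]
wrist_force: [0.3, -0.7, 0.6]
opening: 51.0
gripper_force: 0.0
```

Call:
{"method": "play_rows", "body": {"commands": [[[-1.4,-0.4,0,0,0,0.5,0.4],[-2.8,-0.8,0,0,0,0.9,0.4],[-4.2,-1.2,0,0,0,1.3,0.4],[-5.5,-1.6,0,0,0,1.7,0.4],[-5.5,-1.6,0,0,0,1.7,0.4]]]}}

```text
clock: 1.6
tcp_pos: [536.6, 274.8, 301.4]
eef_rot: [1.814, 2.56, -0.006]
wrist_force: [-0.0, -0.6, 0.4]
opening: 51.4
gripper_force: 0.0
```

Call:
{"method": "play_rows", "body": {"commands": [[[-1.4,-0.2,0,0,0,0.5,0.4],[-2.9,-0.3,0,0,0,0.9,0.4],[-4.3,-0.5,0,0,0,1.3,0.4],[-5.7,-0.7,0,0,0,1.7,0.4],[-5.7,-0.7,0,0,0,1.7,0.4]]]}}

```text
clock: 2.1
tcp_pos: [567.7, 135.3, 301.3]
eef_rot: [2.034, 2.39, -0.005]
wrist_force: [0.6, -0.7, -0.1]
opening: 51.0
gripper_force: 0.0
```

Call:
{"method": "play_rows", "body": {"commands": [[[-1.4,0.1,0,0,0,0.5,0.4],[-2.9,0.2,0,0,0,0.9,0.4],[-4.3,0.3,0,0,0,1.3,0.4],[-5.7,0.3,0,0,0,1.7,0.4],[-5.7,0.3,0,0,0,1.7,0.4]]]}}

```text
clock: 2.6
tcp_pos: [598.3, -3.2, 301.1]
eef_rot: [2.238, 2.201, -0.006]
wrist_force: [0.5, -1.1, 0.7]
opening: 51.4
gripper_force: 0.0
```

```bash
python3 - <<'E'
from h import *
st();plan((508.5,-278,270,-1),(508.5,-278,172,-1))
E
```

```text
t2.6 tcp [598.3  -3.2 301.1] yawY -1.0 z [-0.    -0.005 -1.   ] q7 0.13 F [ 0.5 -1.1  0.7] Mz 0.02 op 51.4 gf 0
[-5.52, -1.7, 0.65] [-0.0, 0.05, 0.0]
[-5.53, -1.7, 0.62] [0.0, 0.0, 0.0]
--
[0.0, 0.0, 3.92] [0.0, 0.0, 0.0]
--
```

Call:
{"method": "play_rows", "body": {"commands": [[[-1.4,-0.4,0.2,0,0,0,0.4],[-2.8,-0.8,0.4,0,0,0,0.4],[-4.2,-1.2,0.5,0,0,0,0.4],[-5.5,-1.7,0.6,0,0.05,0,0.4],[-5.5,-1.7,0.6,0,0.05,0,0.4]]]}}

```text
clock: 3.1
tcp_pos: [552.1, -139.4, 286.1]
eef_rot: [-2.237, -2.202, 0.0]
wrist_force: [-0.3, 0.4, 0.7]
opening: 51.2
gripper_force: 0.0
```

Call:
{"method": "play_rows", "body": {"commands": [[[-1.4,-0.4,0.2,0,0,0,0.4],[-2.8,-0.8,0.4,0,0,0,0.4],[-4.2,-1.2,0.5,0,0,0,0.4],[-5.5,-1.7,0.6,0,0,0,0.4],[-5.5,-1.7,0.6,0,0,0,0.4]]]}}

```text
clock: 3.6
tcp_pos: [508.5, -275.7, 270.2]
eef_rot: [-2.236, -2.202, 0.0]
wrist_force: [-0.7, 0.6, -0.2]
opening: 51.3
gripper_force: 0.0
```

Call:
{"method": "play_rows", "body": {"commands": [[[0,0,1,0,0,0,0.4],[0,0,2,0,0,0,0.4],[0,0,2,0,0,0,0.4]]]}}

```text
clock: 3.9
tcp_pos: [510.5, -266.8, 217.0]
eef_rot: [-2.217, -2.208, -0.005]
wrist_force: [-0.1, -0.2, -0.1]
opening: 51.2
gripper_force: 0.0
```

```bash
python3 - <<'E'
from h import *
st();plan((508.5,-278,178,-1))
s=snapshot("side");t=snapshot("top")
a=cv2.resize(s[160:290,220:370],None,fx=3,fy=3);b=cv2.resize(t[160:290,250:365],None,fx=3,fy=3)
cv2.imwrite("pics/k.png",np.hstack([a,b]))
E
```

```text
t3.9 tcp [ 510.5 -266.8  217. ] yawY -0.2 z [-0.007  0.011 -1.   ] q7 0.67 F [-0.1 -0.2 -0.1] Mz 0.02 op 51.2 gf 0
[-0.47, -0.07, 1.56] [-0.06, -0.1, 0.13]
--
```

View pics/k.png

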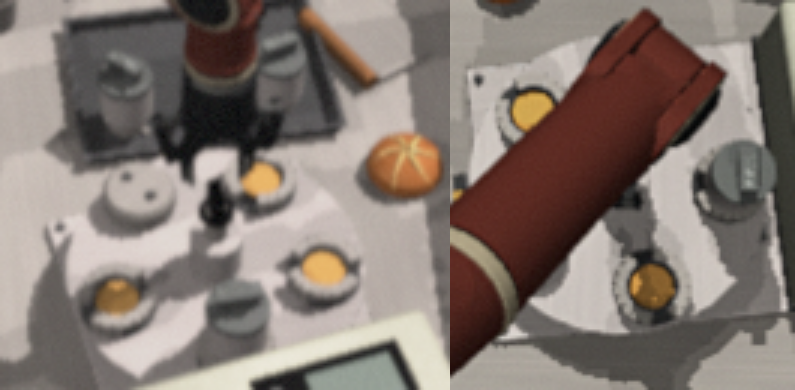

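The side view shows the open gripper just in front of the knob, still about 11 mm short along +y. I'll check the joints, since the pose has drifted.

Call:
{"method": "play_rows", "body": {"commands": [[[0,0,0,0,0,0,0.4],[0,0,0,0,0,0,0.4]]]}}

```text
clock: 4.2
tcp_pos: [512.0, -271.2, 222.0]
eef_rot: [-2.229, -2.212, -0.007]
wrist_force: [-0.2, -0.2, -0.0]
opening: 51.2
gripper_force: 0.0
```

```bash
python3 - <<'E'
from h import *
st();print(sense()['q'].round(2));plan((508.5,-278,178,-1))
E
```

```text
t4.2 tcp [ 512.  -271.2  222. ] yawY -0.4 z [ 0.003  0.004 -1.   ] q7 0.67 F [-0.2 -0.2 -0. ] Mz 0.03 op 51.2 gf 0
[ 0.2   0.54  0.39  1.66 -0.24  1.    0.67]
[-0.28, -0.14, 1.76] [0.02, -0.04, 0.1]
--
```

Call:
{"method": "play_rows", "body": {"commands": [[[-0.3,-0.1,0,0,0,0.1,0.4],[-0.3,-0.1,0.6,0,0,0.1,0.4],[-0.3,-0.1,1.2,0,0,0.1,0.4],[-0.3,-0.1,1.75,0,0,0.1,0.4],[-0.3,-0.1,1.75,0,0,0.1,0.4]]]}}

```text
clock: 4.7
tcp_pos: [507.3, -278.4, 175.5]
eef_rot: [-2.238, -2.195, -0.004]
wrist_force: [0.3, 0.3, -0.2]
opening: 51.2
gripper_force: 0.0
```

Call:
{"method": "play_rows", "body": {"commands": [[[0,0,0,0,0,0,0.4],[0,0,0,0,0,0,0.4],[0,0,0,0,0,0,0.4]]]}}

```text
clock: 5.0
tcp_pos: [508.9, -278.8, 177.8]
eef_rot: [-2.241, -2.199, -0.007]
wrist_force: [1.6, -0.7, -0.9]
opening: 51.1
gripper_force: 0.0
```

```bash
python3 - <<'E'
from h import *
st();plan((508.5,-278,178,-1))
E
```

```text
t5.0 tcp [ 508.9 -278.8  177.8] yawY -1.1 z [ 0.002  0.004 -1.   ] q7 0.70 F [ 1.6 -0.7 -0.9] Mz 0.02 op 51.1 gf 0
[0.03, -0.02, -0.01] [0.02, -0.04, -0.01]
--
```

Call:
{"method": "play_rows", "body": {"commands": [[[0,0,0,0,0,0,1],[0,0,0,0,0,0,1],[0,0,0,0,0,0,1],[0,0,0,0,0,0,1],[0,0,0,0,0,0,1]]], "newtons": 40}}

```text
clock: 5.5
tcp_pos: [509.1, -278.4, 177.2]
eef_rot: [-2.239, -2.2, -0.007]
wrist_force: [0.9, 0.4, 2.3]
opening: 15.3
gripper_force: 44.2
```

Call:
{"method": "play_rows", "body": {"commands": [[[0,0,0,0,0,0.5,1],[0,0,0,0,0,1,1],[0,0,0,0,0,1.5,1],[0,0,0,0,0,1.5,1]]]}}

```text
clock: 5.9
tcp_pos: [509.1, -278.4, 177.2]
eef_rot: [-2.408, -2.013, -0.007]
wrist_force: [0.4, 1.0, 1.8]
opening: 15.2
gripper_force: 44.3
```

```bash
python3 - <<'E'
from h import *
st()
E
```

```text
t5.9 tcp [ 509.1 -278.4  177.2] yawY -10.2 z [ 0.002  0.005 -1.   ] q7 0.57 F [0.4 1.  1.8] Mz -0.29 op 15.2 gf 44
```

Call:
{"method": "play_rows", "body": {"commands": [[[0,0,0,0,0,1.2,1],[0,0,0,0,0,2.4,1],[0,0,0,0,0,3.6,1],[0,0,0,0,0,4.8,1],[0,0,0,0,0,6,1]]]}}

```text
clock: 6.4
tcp_pos: [509.0, -278.4, 177.2]
eef_rot: [-2.91, -1.172, -0.004]
wrist_force: [-0.8, 0.4, 2.3]
opening: 15.0
gripper_force: 44.8
```

Call:
{"method": "play_rows", "body": {"commands": [[[0,0,0,0,0,1.2,1],[0,0,0,0,0,2.4,1],[0,0,0,0,0,3.6,1],[0,0,0,0,0,4.8,1],[0,0,0,0,0,6,1]]]}}

```text
clock: 6.9
tcp_pos: [508.9, -278.3, 177.3]
eef_rot: [-3.13, -0.215, -0.002]
wrist_force: [0.2, 0.8, 2.5]
opening: 15.2
gripper_force: 44.6
```

Call:
{"method": "play_rows", "body": {"commands": [[[0,0,0,0,0,1.2,1],[0,0,0,0,0,2.4,1],[0,0,0,0,0,3.6,1],[0,0,0,0,0,4.8,1],[0,0,0,0,0,6,1]]]}}

```text
clock: 7.4
tcp_pos: [508.9, -278.1, 177.2]
eef_rot: [-3.043, 0.762, 0.001]
wrist_force: [0.0, 1.6, 2.5]
opening: 15.5
gripper_force: 44.6
```

Call:
{"method": "play_rows", "body": {"commands": [[[0,0,0,0,0,1.2,1],[0,0,0,0,0,2.4,1],[0,0,0,0,0,3.6,1],[0,0,0,0,0,4.8,1],[0,0,0,0,0,6,1]]]}}

```text
clock: 7.9
tcp_pos: [509.0, -278.1, 177.3]
eef_rot: [-2.658, 1.665, 0.004]
wrist_force: [-0.1, 1.9, 3.5]
opening: 15.4
gripper_force: 44.8
```

```bash
python3 - <<'E'
from h import *
st();print(sense()['q'].round(2));plan((509,-278.4,177,-172.9))
E
```

```text
t7.9 tcp [ 509.  -278.1  177.3] yawY -154.1 z [ 0.     0.005 -1.   ] q7 -1.47 F [-0.1  1.9  3.5] Mz 0.50 op 15.4 gf 45
[-0.14  0.81  1.11  1.72 -0.8   1.14 -1.47]
[0.01, 0.01, 0.01] [-0.02, 0.05, 3.13]
--
```

Call:
{"method": "play_rows", "body": {"commands": [[[0,0,0,0,0,1.1,1],[0,0,0,0,0,2.2,1],[0,0,0,0,0,3.1,1],[0,0,0,0,0,3.1,1],[0,0,0,0,0,3.1,1]]]}}

```text
clock: 8.4
tcp_pos: [509.1, -278.0, 177.2]
eef_rot: [-2.358, 2.069, 0.005]
wrist_force: [0.3, 2.3, 5.1]
opening: 15.0
gripper_force: 44.6
```

```bash
python3 - <<'E'
from h import *
st();plan((509,-278.4,177,-172.9))
E
```

```text
t8.4 tcp [ 509.1 -278.   177.2] yawY -172.5 z [ 0.001  0.006 -1.   ] q7 -1.74 F [0.3 2.3 5.1] Mz 0.08 op 15.0 gf 45
[0.02, 0.0, 0.01] [-0.01, 0.05, 0.06]
--
```

Call:
{"method": "play_rows", "body": {"commands": [[[0,0,0,0,0,0,0.4],[0,0,0,0,0,0,0.4],[0,0,-1.5,0,0,0,0.4],[0,0,-3,0,0,0,0.4],[0,0,-4,0,0,0,0.4]]]}}

```text
clock: 8.9
tcp_pos: [508.1, -279.9, 278.8]
eef_rot: [-2.356, 2.074, 0.003]
wrist_force: [0.2, -0.3, -0.1]
opening: 51.8
gripper_force: 0.0
```

```bash
python3 - <<'E'
from h import *
st();plan((560,60,280,-90))
E
```

```text
t8.9 tcp [ 508.1 -279.9  278.8] yawY -172.7 z [ 0.001  0.003 -1.   ] q7 -1.86 F [ 0.2 -0.3 -0.1] Mz 0.03 op 51.8 gf 0
[-4.41, -1.26, 0.0] [-0.02, 0.03, -4.6]
[-3.32, -3.16, -0.02] [0.0, 0.0, -4.6]
[-1.48, -4.34, -0.02] [0.0, 0.0, -4.6]
--
```

Call:
{"method": "play_rows", "body": {"commands": [[[-1.1,-0.3,0,0,0,-1.2,0.4],[-2.2,-0.6,0,0,0,-2.4,0.4],[-3.3,-0.9,0,0,0,-3.5,0.4],[-4.4,-1.3,0,0,0,-4.6,0.4]]]}}

```text
clock: 9.3
tcp_pos: [526.0, -164.8, 277.0]
eef_rot: [-2.784, 1.445, 0.006]
wrist_force: [-0.2, 0.9, -0.7]
opening: 51.3
gripper_force: 0.0
```

Call:
{"method": "play_rows", "body": {"commands": [[[-0.8,-0.8,0,0,0,-1.2,0.4],[-1.7,-1.6,0,0,0,-2.4,0.4],[-2.5,-2.4,0,0,0,-3.5,0.4],[-3.3,-3.2,0,0,0,-4.6,0.4]]]}}

```text
clock: 9.7
tcp_pos: [544.5, -51.2, 277.6]
eef_rot: [-3.049, 0.738, 0.004]
wrist_force: [0.3, 0.0, -0.2]
opening: 51.2
gripper_force: 0.0
```

Call:
{"method": "play_rows", "body": {"commands": [[[-0.4,-1.1,0,0,0,-1.2,0.4],[-0.8,-2.2,0,0,0,-2.4,0.4],[-1.1,-3.3,0,0,0,-3.5,0.4],[-1.5,-4.3,0,0,0,-4.6,0.4]]]}}

```text
clock: 10.1
tcp_pos: [561.1, 61.5, 278.0]
eef_rot: [-3.137, -0.011, 0.001]
wrist_force: [0.3, -0.0, 0.2]
opening: 50.9
gripper_force: 0.0
```

```bash
cat >> h.py <<'E'
def carousel(n,im,k,Z=86):
    "k: indices (x72 deg) of empty sockets; match by nearest to prior"
    P=np.array([onz(n,c,Z)[:2] for c,a in plates(n,im) if a>40]);P=P[abs(np.hypot(*(P-[508.5,-278]).T)-125)<20]
    a=np.degrees(np.arctan2(*(P-[508.5,-278]).T[::-1]))
    print(n,'plates',P.round(1).tolist(),'ang',a.round(1).tolist(),'r',np.hypot(*(P-[508.5,-278]).T).round(1).tolist())
E
python3 - <<'E'
from h import *
st()
s=snapshot("side");t=snapshot("top");carousel("side",s,0);carousel("top",t,0)
crop("top",165,150,365,285,4,"t2.png",t)
E
```

```text
t10.1 tcp [561.1  61.5 278. ] yawY -89.6 z [-0.001  0.005 -1.   ] q7 -1.21 F [ 0.3 -0.   0.2] Mz -0.01 op 50.9 gf 0
side plates [[622.1, -224.1], [387.3, -254.6], [449.8, -389.1]] ang [25.4, 169.1, -117.9] r [125.7, 123.4, 125.6]
top plates [[620.3, -223.6], [448.4, -388.0], [384.6, -255.5]] ang [26.0, -118.6, 169.7] r [124.3, 125.4, 125.9]
```

View pics/t2.png

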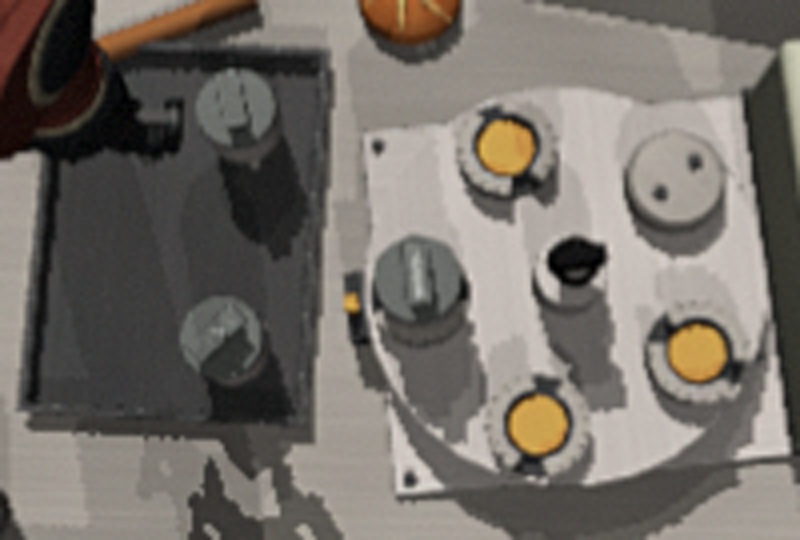

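The top view shows the spent canister at the loading point, lid about (270,220), in line with the pointer at (252,225). Both fulls are unmoved. The socket angles put socket0 at 97.4° against 97.2° wanted. Next I grip the spent canister.

```bash
python3 - <<'E'
from h import *
plan((493,-154.3,240,-82.6),(493,-154.3,176,-82.6))
E
```

```text
[-1.42, 4.39, 0.71] [-0.08, 0.02, -0.56]
[-1.67, 4.29, 0.75] [0.0, 0.0, -0.56]
--
[0.0, 0.0, 2.56] [0.0, 0.0, 0.0]
--
```

Call:
{"method": "play_rows", "body": {"commands": [[[-0.4,1.1,0.2,0,0,-0.15,0.4],[-0.7,2.2,0.4,0,0,-0.3,0.4],[-1,3.3,0.5,0,0,-0.4,0.4],[-1.4,4.4,0.7,-0.1,0,-0.55,0.4]]]}}

```text
clock: 10.6
tcp_pos: [525.6, -52.5, 260.4]
eef_rot: [3.134, 0.089, 0.0]
wrist_force: [1.2, -0.8, 0.5]
opening: 51.3
gripper_force: 0.0
```

Call:
{"method": "play_rows", "body": {"commands": [[[-0.4,1.1,0.2,0,0,-0.15,0.4],[-0.8,2.2,0.4,0,0,-0.3,0.4],[-1.3,3.3,0.6,0,0,-0.4,0.4],[-1.7,4.3,0.75,0,0,-0.55,0.4],[-1.7,4.3,0.75,0,0,-0.55,0.4]]]}}

```text
clock: 11.1
tcp_pos: [487.1, -165.2, 242.5]
eef_rot: [3.129, 0.166, -0.003]
wrist_force: [0.1, -1.4, 0.2]
opening: 51.0
gripper_force: 0.0
```

Call:
{"method": "play_rows", "body": {"commands": [[[0,0,0,0,0,0,0.4],[0,0,0,0,0,0,0.4],[0,0,0,0,0,0,0.4]]]}}

```text
clock: 11.4
tcp_pos: [491.0, -158.4, 242.1]
eef_rot: [3.131, 0.187, -0.0]
wrist_force: [-0.1, -0.3, 0.8]
opening: 51.1
gripper_force: 0.0
```

```bash
python3 - <<'E'
from h import *
st();plan((493,-154.3,176,-82.6))
E
```

```text
t11.4 tcp [ 491.  -158.4  242.1] yawY -83.2 z [ 0.    -0.005 -1.   ] q7 -0.69 F [-0.1 -0.3  0.8] Mz -0.03 op 51.1 gf 0
[0.1, -0.16, 2.64] [0.05, 0.01, -0.09]
--
```

Call:
{"method": "play_rows", "body": {"commands": [[[0.1,-0.16,0.9,0,0,-0.1,0.5],[0.1,-0.16,1.8,0,0,-0.1,0.5],[0.1,-0.16,2.68,0,0,-0.1,0.5],[0.1,-0.16,2.68,0,0,-0.1,0.5],[0.1,-0.16,2.68,0,0,-0.1,0.5]]]}}

```text
clock: 11.9
tcp_pos: [493.0, -155.2, 175.5]
eef_rot: [3.13, 0.202, -0.0]
wrist_force: [0.1, 0.8, 1.0]
opening: 43.0
gripper_force: 0.0
```

Call:
{"method": "play_rows", "body": {"commands": [[[0,0,0,0,0,0,0.5],[0,0,0,0,0,0,1],[0,0,0,0,0,0,1],[0,0,0,0,0,0,1],[0,0,0,0,0,0,1]]], "newtons": 80}}

```text
clock: 12.4
tcp_pos: [493.3, -155.6, 176.2]
eef_rot: [3.13, 0.201, 0.003]
wrist_force: [0.6, 1.1, 4.4]
opening: 17.9
gripper_force: 77.9
```

```bash
python3 - <<'E'
from h import *
st()
E
```

```text
t12.4 tcp [ 493.3 -155.6  176.2] yawY -82.7 z [ 0.002 -0.005 -1.   ] q7 -0.61 F [0.6 1.1 4.4] Mz 0.01 op 17.9 gf 78
```

Call:
{"method": "play_rows", "body": {"commands": [[[0,0,0.1,0,0,0,1],[0,0,0.2,0,0,0,1],[0,0,0.27,0,0,0,1],[0,0,0.27,0,0,0,1],[0,0,0.27,0,0,0,1]]]}}

```text
clock: 12.9
tcp_pos: [493.4, -155.8, 169.6]
eef_rot: [3.13, 0.201, 0.003]
wrist_force: [-0.2, 1.8, 7.4]
opening: 18.0
gripper_force: 78.1
```

```bash
python3 - <<'E'
from h import *
st()
E
```

```text
t12.9 tcp [ 493.4 -155.8  169.6] yawY -82.7 z [ 0.002 -0.005 -1.   ] q7 -0.60 F [-0.2  1.8  7.4] Mz -0.00 op 18.0 gf 78
```

Call:
{"method": "play_rows", "body": {"commands": [[[0,0,0,0,0,-1.2,1],[0,0,0,0,0,-2.4,1],[0,0,0,0,0,-3.6,1],[0,0,0,0,0,-4.8,1],[0,0,0,0,0,-6,1]]]}}

```text
clock: 13.4
tcp_pos: [493.8, -157.0, 169.9]
eef_rot: [2.91, 1.162, 0.002]
wrist_force: [-0.1, 0.4, 7.1]
opening: 17.9
gripper_force: 78.1
```

Call:
{"method": "play_rows", "body": {"commands": [[[0,0,0,0,0,-1.2,1],[0,0,0,0,0,-2.4,1],[0,0,0,0,0,-3.6,1],[0,0,0,0,0,-4.8,1],[0,0,0,0,0,-6,1]]]}}

```text
clock: 13.9
tcp_pos: [493.6, -156.8, 169.9]
eef_rot: [2.409, 2.005, -0.002]
wrist_force: [-1.1, 0.4, 7.5]
opening: 17.7
gripper_force: 78.1
```

Call:
{"method": "play_rows", "body": {"commands": [[[0,0,0,0,0,-1.2,1],[0,0,0,0,0,-2.4,1],[0,0,0,0,0,-3,1],[0,0,0,0,0,-3,1],[0,0,0,0,0,-3,1]]]}}

```text
clock: 14.4
tcp_pos: [493.5, -156.6, 169.8]
eef_rot: [2.072, 2.353, -0.004]
wrist_force: [-0.6, 0.4, 7.7]
opening: 18.0
gripper_force: 78.2
```

```bash
python3 - <<'E'
from h import *
st()
E
```

```text
t14.4 tcp [ 493.5 -156.6  169.8] yawY 7.3 z [ 0.003 -0.006 -1.   ] q7 0.63 F [-0.6  0.4  7.7] Mz -0.02 op 18.0 gf 78
```

Call:
{"method": "play_rows", "body": {"commands": [[[0,0,-0.3,0,0,0,1],[0,0,-0.6,0,0,0,1],[0,0,-1,0,0,0,1],[0,0,-1.4,0,0,0,1],[0,0,-1.4,0,0,0,1]]]}}

```text
clock: 14.9
tcp_pos: [492.9, -155.6, 204.6]
eef_rot: [2.071, 2.355, -0.005]
wrist_force: [0.2, -0.2, -3.2]
opening: 17.8
gripper_force: 78.1
```

```bash
python3 - <<'E'
from h import *
st();plan((493,-156,275,7.3),(540,339,275,7.3),(540,339,110,7.3))
t=cv2.imread("pics/top0.png")
# wash pan: dark edges
g=cv2.cvtColor(t,cv2.COLOR_BGR2GRAY)[165:260,95:170]
for r in range(20,75,14): print('row',165+r,g[r].tolist()) if r==48 else None
print('col132',g[:,37].tolist())
E
```

```text
t14.9 tcp [ 492.9 -155.6  204.6] yawY 7.3 z [ 0.002 -0.006 -1.   ] q7 0.61 F [ 0.2 -0.2 -3.2] Mz -0.01 op 17.8 gf 78
[-0.03, 0.0, -2.82] [0.01, 0.06, 0.01]
--
[6.47, 1.46, 0.0] [0.0, 0.0, 0.0]
[6.47, 1.46, 0.0] [0.0, 0.0, 0.0]
[6.47, 1.46, 0.0] [0.0, 0.0, 0.0]
--
[0.0, 0.0, 6.6] [0.0, 0.0, 0.0]
--
row 213 [148, 147, 148, 148, 147, 147, 147, 150, 148, 152, 147, 75, 60, 27, 8, 18, 42, 62, 60, 59, 64, 59, 57, 57, 59, 59, 57, 60, 57, 60, 60, 59, 57, 59, 64, 61, 58, 60, 59, 57, 58, 58, 61, 57, 62, 61, 62, 64, 61, 58, 58, 60, 59, 62, 61, 61, 61, 62, 62, 53, 56, 59, 76, 120, 145, 143, 142, 146, 146, 146, 132, 129, 129, 129, 129]
col132 [146, 148, 148, 148, 144, 131, 125, 129, 132, 124, 98, 64, 45, 27, 33, 26, 29, 46, 63, 61, 64, 62, 61, 62, 62, 61, 60, 62, 60, 60, 63, 60, 60, 59, 60, 63, 60, 59, 59, 59, 57, 61, 58, 58, 58, 57, 60, 60, 60, 58, 57, 60, 57, 58, 57, 58, 58, 60, 60, 61, 63, 60, 62, 58, 63, 54, 58, 60, 56, 57, 54, 54, 55, 53, 57, 55, 57, 59, 63, 58, 51, 46, 49, 41, 71, 131, 129, 128, 132, 130, 126, 127, 129, 128, 128]
```

Call:
{"method": "play_rows", "body": {"commands": [[[0,0,-1,0,0,0,1],[0,0,-2,0,0,0,1],[0,0,-2.8,0,0,0,1],[0,0,-2.8,0,0,0,1]]], "newtons": 100}}

```text
clock: 15.3
tcp_pos: [493.8, -155.7, 275.6]
eef_rot: [2.069, 2.353, -0.002]
wrist_force: [-0.7, -1.1, -1.2]
opening: 17.6
gripper_force: 97.6
```

Call:
{"method": "play_rows", "body": {"commands": [[[1.3,0.3,0,0,0,0,1],[2.6,0.6,0,0,0,0,1],[3.9,0.9,0,0,0,0,1],[5.2,1.2,0,0,0,0,1],[6.5,1.5,0,0,0,0,1]]]}}

```text
clock: 15.8
tcp_pos: [507.9, 12.3, 270.8]
eef_rot: [2.074, 2.358, -0.01]
wrist_force: [0.8, -0.8, -2.3]
opening: 17.3
gripper_force: 97.7
```

Call:
{"method": "play_rows", "body": {"commands": [[[1.3,0.3,0,0,0,0,1],[2.6,0.6,0,0,0,0,1],[3.9,0.9,0,0,0,0,1],[5.2,1.2,0,0,0,0,1],[6.5,1.5,0,0,0,0,1]]]}}

```text
clock: 16.3
tcp_pos: [524.4, 178.0, 269.7]
eef_rot: [2.073, 2.358, -0.011]
wrist_force: [0.9, 0.4, -2.4]
opening: 17.3
gripper_force: 97.7
```

Call:
{"method": "play_rows", "body": {"commands": [[[1.3,0.3,0,0,0,0,1],[2.6,0.6,0,0,0,0,1],[3.9,0.9,0,0,0,0,1],[5.2,1.2,0,0,0,0,1],[6.5,1.5,0,0,0,0,1]]]}}

```text
clock: 16.8
tcp_pos: [541.0, 343.7, 268.4]
eef_rot: [2.073, 2.357, -0.012]
wrist_force: [1.2, -0.0, -1.6]
opening: 17.2
gripper_force: 97.7
```

Call:
{"method": "play_rows", "body": {"commands": [[[0,0,0,0,0,0,1],[0,0,1,0,0,0,1],[0,0,2,0,0,0,1],[0,0,3,0,0,0,1],[0,0,4,0,0,0,1]]]}}

```text
clock: 17.3
tcp_pos: [540.8, 341.2, 167.9]
eef_rot: [2.073, 2.357, -0.012]
wrist_force: [0.2, 0.2, -1.9]
opening: 17.5
gripper_force: 97.8
```

```bash
python3 - <<'E'
from h import *
st();plan((540,339,99,7.3))
t=snapshot("top");s=snapshot("side")
a=cv2.resize(t[160:260,90:190],(400,400));b=cv2.resize(s[110:210,220:320],(400,400));cv2.imwrite("pics/w.png",np.hstack([a,b]))
E
```

```text
t17.3 tcp [540.8 341.2 167.9] yawY 7.3 z [-0.003 -0.007 -1.   ] q7 -0.30 F [ 0.2  0.2 -1.9] Mz 0.01 op 17.5 gf 98
[-0.07, -0.03, 2.76] [-0.03, 0.07, 0.0]
--
```

View pics/w.png

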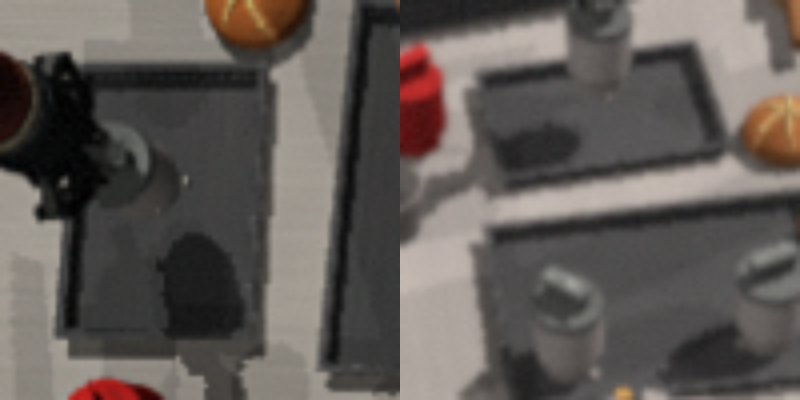

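The spent canister hangs upright over the wash pan, near its middle (top (122,200)). I lower and release it.

Call:
{"method": "play_rows", "body": {"commands": [[[0,0,1,0,0.05,0,1],[0,0,2,0,0.05,0,1],[0,0,2.5,0,0.05,0,1],[0,0,2.7,0,0.05,0,1],[0,0,2.7,0,0.05,0,1]]]}}

```text
clock: 17.9
tcp_pos: [542.1, 341.9, 103.4]
eef_rot: [-2.075, -2.359, 0.001]
wrist_force: [0.0, 0.9, -2.8]
opening: 17.0
gripper_force: 98.0
```

Call:
{"method": "play_rows", "body": {"commands": [[[0,0,0.03,0,0,0,1],[0,0,0.06,0,0,0,1],[0,0,0.09,0,0,0,1],[0,0,0.09,0,0,0,1]]]}}

```text
clock: 18.3
tcp_pos: [542.2, 342.1, 101.6]
eef_rot: [-2.075, -2.359, -0.001]
wrist_force: [0.3, -0.5, -2.3]
opening: 17.4
gripper_force: 98.0
```

```bash
python3 - <<'E'
from h import *
st()
E
```

```text
t18.3 tcp [542.2 342.1 101.6] yawY 7.3 z [ 0.  0. -1.] q7 -0.27 F [ 0.3 -0.5 -2.3] Mz -0.00 op 17.4 gf 98
```

Call:
{"method": "play_rows", "body": {"commands": [[[0,0,0.05,0,0,0,1],[0,0,0.1,0,0,0,1],[0,0,0.14,0,0,0,1],[0,0,0.14,0,0,0,1]]]}}

```text
clock: 18.7
tcp_pos: [542.4, 342.3, 99.0]
eef_rot: [-2.075, -2.359, -0.002]
wrist_force: [-1.3, -0.9, 4.1]
opening: 17.1
gripper_force: 98.7
```

```bash
python3 - <<'E'
from h import *
st()
E
```

```text
t18.7 tcp [542.4 342.3  99. ] yawY 7.3 z [ 0.001  0.001 -1.   ] q7 -0.27 F [-1.3 -0.9  4.1] Mz -0.04 op 17.1 gf 99
```

Call:
{"method": "play_rows", "body": {"commands": [[[0,0,0,0,0,0,0.4],[0,0,0,0,0,0,0.4],[0,0,0,0,0,0,0.4],[0,0,-1,0,0,0,0.4],[0,0,-2.5,0,0,0,0.4]]]}}

```text
clock: 19.2
tcp_pos: [540.4, 341.1, 158.1]
eef_rot: [-2.074, -2.358, 0.01]
wrist_force: [0.8, 0.5, 0.8]
opening: 51.1
gripper_force: 0.0
```

Call:
{"method": "play_rows", "body": {"commands": [[[0,0,-2,0,0,0,0.4],[0,0,-4,0,0,0,0.4],[0,0,-5,0,0,0,0.4],[0,0,-5,0,0,0,0.4]]]}}

```text
clock: 19.6
tcp_pos: [544.6, 342.8, 290.6]
eef_rot: [2.073, 2.356, 0.016]
wrist_force: [0.1, 0.5, -0.1]
opening: 51.3
gripper_force: 0.0
```

```bash
python3 - <<'E'
from h import *
st()
t=snapshot("top");s=snapshot("side")
cv2.imwrite("pics/top3.png",t);cv2.imwrite("pics/side3.png",s)
a=cv2.resize(t[160:250,190:250],(400,600),interpolation=2);b=cv2.resize(s[165:215,240:330],(400,222),interpolation=2)
c=cv2.resize(t[165:255,95:165],(400,378))[:378];cv2.imwrite("pics/p3.png",np.hstack([a,np.vstack([b,c])[:600]]))
ht=cv2.cvtColor(t,cv2.COLOR_BGR2HSV);hs=cv2.cvtColor(s,cv2.COLOR_BGR2HSV)
for x,y in((222,172),(231,180),(215,180),(216,230),(228,228),(200,205)): print('top',x,y,ht[y,x])
E
```

```text
t19.6 tcp [544.6 342.8 290.6] yawY 7.3 z [ 0.009  0.006 -1.   ] q7 -0.32 F [ 0.1  0.5 -0.1] Mz 0.03 op 51.3 gf 0
top 222 172 [ 48  12 107]
top 231 180 [ 45  14 106]
top 215 180 [ 36  12 103]
top 216 230 [60  6 89]
top 228 228 [30  6 83]
top 200 205 [30 14 54]
```

View pics/p3.png

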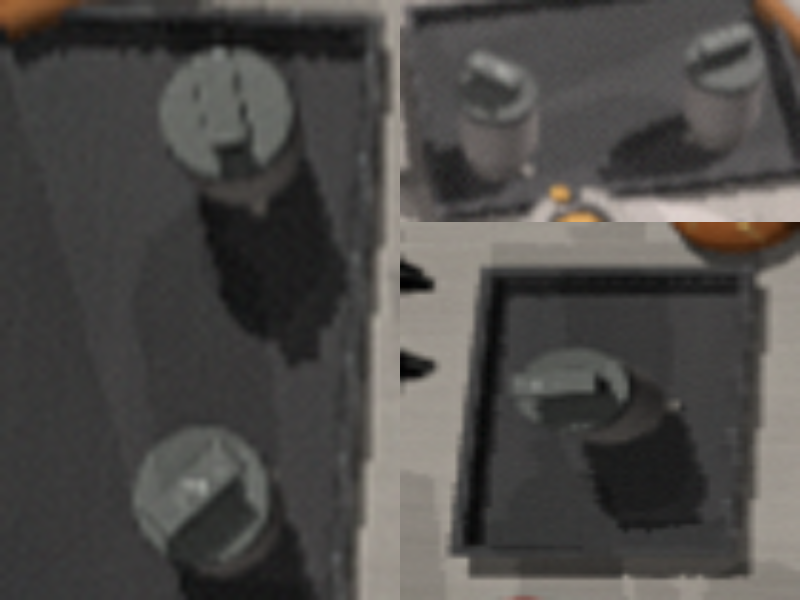

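The spent canister stands upright in the wash pan (top about (195,178) region, lower-right crop). In the left crop, A's lid circle is centred at (224,177) and B's at (220,234).

```bash
python3 - <<'E'
from h import *
for nm,pt,ps in(("A",(224.2,177.25),(313.8,178.5)),("B",(220.45,234.25),(262.5,186.4))):
    print(nm,onz("top",pt,94).round(1),onz("side",ps,94).round(1),tri(ps,pt)[0].round(1))
plan((460,8,200,40))
plan((460,200,240,35),(450,8,200,35))
E
```

```text
A [645.1   6.5  94. ] [653.1   2.9  94. ] [650.8   7.7  87.6]
B [448.5   8.5  94. ] [454.2  -1.2  94. ] [452.9  10.7  80.4]
[-6.41, -2.48, 1.7] [-0.0, -0.0, -2.72]
[-5.46, -4.18, 1.7] [0.0, 0.0, -2.72]
--
[-5.21, -3.97, 1.8] [-0.0, -0.0, -4.61]
--
[-6.06, -4.73, 1.6] [0.0, 0.0, 0.0]
--
```

```bash
python3 - <<'E'
from h import *
plan((647,5,200,17))
E
```

```text
[-6.95, 1.23, 1.7] [-0.0, -0.0, -0.81]
[-7.03, 0.63, 1.7] [0.0, 0.0, -0.81]
--
```

Call:
{"method": "play_rows", "body": {"commands": [[[-1.7,0.3,0.4,0,0,-0.2,0],[-3.5,0.6,0.8,0,0,-0.4,0],[-5.2,0.9,1.2,0,0,-0.6,0],[-6.9,1.2,1.7,0,0,-0.8,0],[-6.9,1.2,1.7,0,0,-0.8,0]]]}}

```text
clock: 20.2
tcp_pos: [593.9, 163.7, 238.8]
eef_rot: [1.99, 2.429, -0.018]
wrist_force: [0.1, -0.9, -0.2]
opening: 85.6
gripper_force: 0.0
```

Call:
{"method": "play_rows", "body": {"commands": [[[-1.7,0.2,0.4,0,0,-0.2,0],[-3.5,0.3,0.8,0,0,-0.4,0],[-5.2,0.5,1.2,0,0,-0.6,0],[-7,0.6,1.7,0,0,-0.8,0],[-7,0.6,1.7,0,0,-0.8,0]]]}}

```text
clock: 20.7
tcp_pos: [643.6, -4.0, 196.2]
eef_rot: [-1.886, -2.511, 0.017]
wrist_force: [-0.1, -0.1, 0.8]
opening: 85.7
gripper_force: 0.0
```

Call:
{"method": "play_rows", "body": {"commands": [[[0,0,0,0,0,0,0],[0,0,0,0,0,0,0],[0,0,0,0,0,0,0]]]}}

```text
clock: 21.0
tcp_pos: [644.9, 9.4, 199.8]
eef_rot: [-1.865, -2.526, -0.001]
wrist_force: [-0.1, 0.2, 0.4]
opening: 85.6
gripper_force: 0.0
```

```bash
python3 - <<'E'
from h import *
st();plan((647,5,98,17))
E
```

```text
t21.0 tcp [644.9   9.4 199.8] yawY 17.1 z [-0.001  0.001 -1.   ] q7 0.40 F [-0.1  0.2  0.4] Mz -0.01 op 85.6 gf 0
[-0.2, 0.03, 4.07] [-0.01, -0.02, 0.02]
--
```

Descend in steps, then squeeze the lip lengthwise gently.

Call:
{"method": "play_rows", "body": {"commands": [[[-0.2,0,1.2,0,0,0,0],[-0.2,0,2.4,0,0,0,0],[-0.2,0,3.4,0,0,0,0],[-0.2,0,4.05,0,0,0,0],[-0.2,0,4.05,0,0,0,0]]], "newtons": 20}}

```text
clock: 21.5
tcp_pos: [644.6, 4.1, 96.3]
eef_rot: [-1.864, -2.522, 0.005]
wrist_force: [0.2, 0.4, -0.2]
opening: 85.5
gripper_force: 0.0
```

Call:
{"method": "play_rows", "body": {"commands": [[[0,0,0,0,0,0,0.5],[0,0,0,0,0,0,0.6],[0,0,0,0,0,0,0.6],[0,0,0,0,0,0,0.6],[0,0,0,0,0,0,0.6]]]}}

```text
clock: 22.0
tcp_pos: [648.2, 2.0, 100.7]
eef_rot: [1.868, 2.522, 0.004]
wrist_force: [0.9, 0.1, 5.1]
opening: 49.1
gripper_force: 20.7
```

```bash
python3 - <<'E'
from h import *
st()
t=snapshot("top");s=snapshot("side")
a=cv2.resize(t[160:220,195:255],(400,400),interpolation=2);b=cv2.resize(s[155:215,285:345],(400,400),interpolation=2);cv2.imwrite("pics/g1.png",np.hstack([a,b]))
E
```

```text
t22.0 tcp [648.2   2.  100.7] yawY 16.9 z [ 0.004  0.    -1.   ] q7 0.43 F [0.9 0.1 5.1] Mz 0.05 op 49.1 gf 21
```

View pics/g1.png

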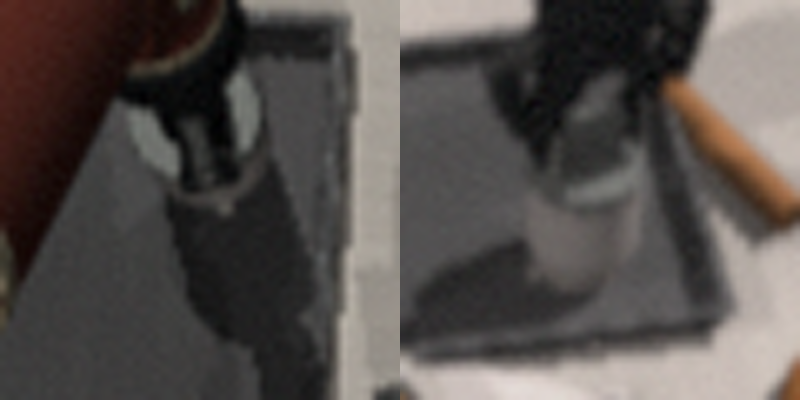

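The gripper spans the lip lengthwise (49 mm, as a 50 mm lip should read), with A under it. The grasp point is centred at (648.2, 2.0). Now I regrip across the bar.

Call:
{"method": "play_rows", "body": {"commands": [[[0,0,0,0,0,0,0.05],[0,0,0,0,0,0,0.05],[0,0,-1,0,0,0,0.05],[0,0,-2,0,0,0,0.3],[0,0,-2,0,0,0,0.4]]]}}

```text
clock: 22.6
tcp_pos: [648.7, 1.5, 152.1]
eef_rot: [1.867, 2.52, 0.005]
wrist_force: [0.5, 0.6, 0.1]
opening: 54.2
gripper_force: 0.0
```

Call:
{"method": "play_rows", "body": {"commands": [[[0,0,0,0,0,1.2,0.4],[0,0,0,0,0,2.4,0.4],[0,0,0,0,0,3.6,0.4],[0,0,0,0,0,4.8,0.4],[0,0,0,0,0,6,0.4]]]}}

```text
clock: 23.1
tcp_pos: [645.7, 2.0, 147.4]
eef_rot: [-2.562, -1.815, 0.004]
wrist_force: [-0.5, -0.5, -0.3]
opening: 51.5
gripper_force: 0.0
```

Call:
{"method": "play_rows", "body": {"commands": [[[0,0,0,0,0,1.2,0.4],[0,0,0,0,0,2.4,0.4],[0,0,0,0,0,3.6,0.4],[0,0,0,0,0,4.8,0.4],[0,0,0,0,0,6,0.4]]]}}

```text
clock: 23.6
tcp_pos: [645.7, 2.1, 147.4]
eef_rot: [-2.998, -0.935, 0.005]
wrist_force: [0.0, 0.0, -0.6]
opening: 51.6
gripper_force: 0.0
```

Call:
{"method": "play_rows", "body": {"commands": [[[0,0,0,0,0,1.2,0.4],[0,0,0,0,0,2.4,0.4],[0,0,0,0,0,3,0.4],[0,0,0,0,0,3,0.4],[0,0,0,0,0,3,0.4]]]}}

```text
clock: 24.1
tcp_pos: [646.1, 2.1, 147.9]
eef_rot: [-3.107, -0.465, 0.003]
wrist_force: [0.2, -0.9, -0.4]
opening: 50.8
gripper_force: 0.0
```

```bash
python3 - <<'E'
from h import *
st();plan((648.2,2,97,-73.1))
E
```

```text
t24.1 tcp [646.1   2.1 147.9] yawY -73.0 z [-0.002 -0.    -1.   ] q7 -0.85 F [ 0.2 -0.9 -0.4] Mz -0.00 op 50.8 gf 0
[0.08, 0.03, 2.04] [-0.0, 0.02, 0.02]
--
```

Call:
{"method": "play_rows", "body": {"commands": [[[0.08,0,0.5,0,0,0,0.5],[0.08,0,1,0,0,0,0.5],[0.08,0,1.6,0,0,0,0.5],[0.08,0,2.04,0,0,0,0.5],[0.08,0,2.04,0,0,0,0.5]]]}}

```text
clock: 24.6
tcp_pos: [646.9, 2.9, 95.1]
eef_rot: [-3.106, -0.462, 0.008]
wrist_force: [-0.6, -0.2, 0.6]
opening: 43.1
gripper_force: 0.0
```

Call:
{"method": "play_rows", "body": {"commands": [[[0,0,0,0,0,0,0.5],[0,0,0,0,0,0,0.5]]]}}

```text
clock: 24.8
tcp_pos: [649.1, 2.3, 98.6]
eef_rot: [3.107, 0.462, 0.001]
wrist_force: [0.2, 0.0, -0.4]
opening: 42.9
gripper_force: 0.0
```

```bash
python3 - <<'E'
from h import *
st();plan((648.2,2,98,-73.1))
E
```

```text
t24.8 tcp [649.1   2.3  98.6] yawY -73.1 z [ 0.001 -0.    -1.   ] q7 -0.82 F [ 0.2  0.  -0.4] Mz -0.01 op 42.9 gf 0
[-0.04, -0.0, 0.02] [0.01, -0.01, 0.01]
--
```

Call:
{"method": "play_rows", "body": {"commands": [[[-0.03,0,0.02,0,0,0,0.6],[-0.03,0,0.02,0,0,0,1],[-0.03,0,0.02,0,0,0,1],[-0.03,0,0.02,0,0,0,1],[-0.03,0,0.02,0,0,0,1]]], "newtons": 100}}

```text
clock: 25.3
tcp_pos: [648.4, 2.5, 98.3]
eef_rot: [-3.107, -0.463, -0.002]
wrist_force: [-1.2, 0.6, 5.6]
opening: 17.4
gripper_force: 97.5
```

```bash
python3 - <<'E'
from h import *
st();plan((648,2,240,-73),(560,-60,240,-30),(493,-155,240,7.3))
E
```

```text
t25.3 tcp [648.4   2.5  98.3] yawY -73.1 z [ 0.001  0.    -1.   ] q7 -0.82 F [-1.2  0.6  5.6] Mz 0.04 op 17.4 gf 97
[-0.02, 0.01, -5.67] [0.0, -0.01, -0.01]
--
[-2.05, 0.67, 0.0] [0.0, 0.0, -3.58]
[-2.15, -0.13, 0.0] [0.0, 0.0, -3.58]
--
[-4.63, -0.42, 0.0] [0.0, 0.0, -6.22]
--
```

Call:
{"method": "play_rows", "body": {"commands": [[[0,0,-0.5,0,0,0,1],[0,0,-1.7,0,0,0,1],[0,0,-3.2,0,0,0,1],[0,0,-4.7,0,0,0,1],[0,0,-5.7,0,0,0,1]]]}}

```text
clock: 25.8
tcp_pos: [648.3, 1.5, 242.7]
eef_rot: [3.106, 0.461, 0.003]
wrist_force: [0.3, 0.4, -3.2]
opening: 17.2
gripper_force: 97.6
```

Call:
{"method": "play_rows", "body": {"commands": [[[-0.5,0.2,0,0,0,-0.9,1],[-1,0.3,0,0,0,-1.8,1],[-1.5,0.5,0,0,0,-2.7,1],[-2,0.7,0,0,0,-3.6,1]]]}}

```text
clock: 26.2
tcp_pos: [604.0, -29.4, 239.6]
eef_rot: [-2.964, -1.042, 0.003]
wrist_force: [-1.0, -0.1, -2.2]
opening: 17.5
gripper_force: 97.6
```

Call:
{"method": "play_rows", "body": {"commands": [[[-0.5,0,0,0,0,-0.9,1],[-1,-0.1,0,0,0,-1.8,1],[-1.6,-0.1,0,0,0,-2.7,1],[-2.1,-0.1,0,0,0,-3.6,1]]]}}

```text
clock: 26.6
tcp_pos: [561.1, -60.6, 239.6]
eef_rot: [-2.716, -1.578, 0.004]
wrist_force: [0.5, 0.4, -2.4]
opening: 17.9
gripper_force: 97.6
```

Call:
{"method": "play_rows", "body": {"commands": [[[-0.9,-0.1,0,0,0,-1.2,1],[-1.8,-0.2,0,0,0,-2.4,1],[-2.7,-0.3,0,0,0,-3.6,1],[-3.6,-0.4,0,0,0,-4.8,1],[-4.6,-0.4,0,0,0,-6.2,1]]]}}

```text
clock: 27.1
tcp_pos: [495.2, -154.9, 239.7]
eef_rot: [-2.067, -2.364, 0.002]
wrist_force: [1.1, -0.8, -1.6]
opening: 17.4
gripper_force: 97.6
```

Call:
{"method": "play_rows", "body": {"commands": [[[0,0,0,0,0,0,1],[0,0,0,0,0,0,1],[0,0,0,0,0,0,1]]]}}

```text
clock: 27.4
tcp_pos: [496.9, -153.5, 239.8]
eef_rot: [-2.074, -2.358, -0.0]
wrist_force: [0.6, -0.4, -2.6]
opening: 17.6
gripper_force: 97.7
```

```bash
python3 - <<'E'
from h import *
st();plan((493,-155.3,206,7.3))
E
```

```text
t27.4 tcp [ 496.9 -153.5  239.8] yawY 7.3 z [-0.001  0.001 -1.   ] q7 0.58 F [ 0.6 -0.4 -2.6] Mz 0.00 op 17.6 gf 98
[-0.05, -0.16, 1.35] [-0.0, -0.01, 0.01]
--
```

Call:
{"method": "play_rows", "body": {"commands": [[[-0.05,-0.15,0,0,0,0,1],[-0.05,-0.15,0.5,0,0,0,1],[-0.05,-0.15,1,0,0,0,1],[-0.05,-0.15,1.35,0,0,0,1],[-0.05,-0.15,1.35,0,0,0,1]]]}}

```text
clock: 27.9
tcp_pos: [492.3, -155.3, 205.0]
eef_rot: [-2.072, -2.357, 0.003]
wrist_force: [0.2, -0.0, -2.3]
opening: 17.3
gripper_force: 97.7
```

Call:
{"method": "play_rows", "body": {"commands": [[[0,0,0,0,0,0,1],[0,0,0,0,0,0,1],[0,0,0,0,0,0,1]]]}}

```text
clock: 28.2
tcp_pos: [493.4, -156.3, 206.8]
eef_rot: [2.074, 2.358, 0.0]
wrist_force: [-0.0, -0.3, -1.9]
opening: 17.5
gripper_force: 97.7
```

```bash
python3 - <<'E'
from h import *
st();plan((493.3,-155.2,195,7.3))
E
```

```text
t28.2 tcp [ 493.4 -156.3  206.8] yawY 7.3 z [ 0.001 -0.    -1.   ] q7 0.61 F [-0.  -0.3 -1.9] Mz 0.05 op 17.5 gf 98
[0.05, -0.0, 0.47] [0.01, 0.0, 0.01]
--
```

Call:
{"method": "play_rows", "body": {"commands": [[[0.04,0,0.3,0,0,0,1],[0.04,0,0.5,0,0,0,1],[0.04,0,0.7,0,0,0,1],[0.04,0,0.85,0,0,0,1],[0.04,0,0.85,0,0,0,1]]]}}

```text
clock: 28.7
tcp_pos: [496.3, -155.9, 189.2]
eef_rot: [2.07, 2.354, 0.007]
wrist_force: [-1.8, 2.2, 21.2]
opening: 17.5
gripper_force: 98.4
```

```bash
python3 - <<'E'
from h import *
st()
E
```

```text
t28.7 tcp [ 496.3 -155.9  189.2] yawY 7.4 z [ 0.008 -0.001 -1.   ] q7 0.62 F [-1.8  2.2 21.2] Mz -0.01 op 17.5 gf 98
```

Call:
{"method": "play_rows", "body": {"commands": [[[0,0,-0.4,0,0,0,1],[0,0,-0.8,0,0,0,1],[0,0,-0.8,0,0,0,1],[0,0,-0.8,0,0,0,1]]]}}

```text
clock: 29.1
tcp_pos: [492.6, -155.1, 204.6]
eef_rot: [-2.074, -2.358, 0.001]
wrist_force: [-0.8, 0.7, -2.6]
opening: 17.5
gripper_force: 98.9
```

```bash
python3 - <<'E'
from h import *
st()
s=snapshot("side");t=snapshot("top");carousel("side",s,0);carousel("top",t,0)
i3=cv2.imread("pics/side3.png");carousel("side",i3,0);carousel("top",cv2.imread("pics/top3.png"),0)
a=cv2.resize(s[175:245,240:310],(400,400),interpolation=2);b=cv2.resize(t[190:260,245:315],(400,400),interpolation=2);cv2.imwrite("pics/i1.png",np.hstack([a,b]))
E
```

```text
t29.1 tcp [ 492.6 -155.1  204.6] yawY 7.3 z [-0.001  0.    -1.   ] q7 0.61 F [-0.8  0.7 -2.6] Mz 0.02 op 17.5 gf 99
side plates [[622.4, -224.2], [386.4, -254.0], [449.8, -389.1]] ang [25.3, 168.9, -117.9] r [126.0, 124.5, 125.6]
top plates [[621.7, -226.0], [448.1, -388.0], [384.6, -255.1]] ang [24.7, -118.8, 169.5] r [124.6, 125.5, 126.0]
side plates [[493.7, -155.0], [622.5, -223.7], [387.0, -254.5], [449.9, -388.7]] ang [96.9, 25.5, 169.1, -117.9] r [123.9, 126.3, 123.8, 125.3]
top plates [[620.6, -223.9], [491.0, -153.8], [448.4, -387.7], [384.9, -255.4]] ang [25.7, 98.0, -118.7, 169.7] r [124.5, 125.5, 125.1, 125.6]
```

View pics/i1.png

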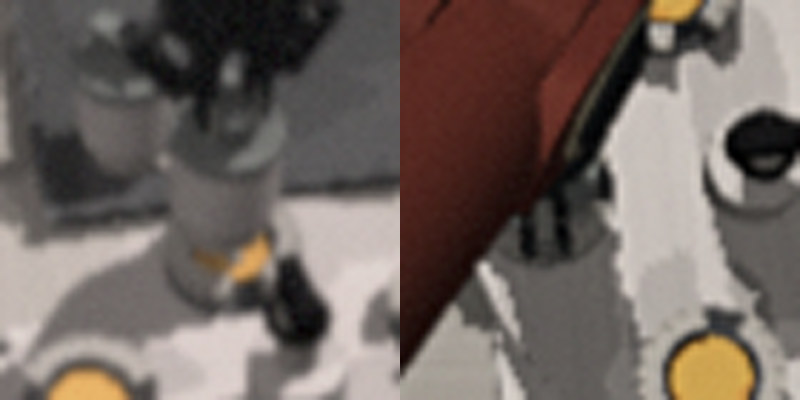

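The side crop shows A held upright above socket0's collar. The plate averages to (492.4, -154.4) over both views, so I try again there, slightly shifted.

```bash
python3 - <<'E'
from h import *
plan((492.2,-154.2,195,7.3))
E
```

```text
[0.03, -0.0, 0.37] [-0.02, -0.01, 0.01]
--
```

Call:
{"method": "play_rows", "body": {"commands": [[[0.03,0,0,0,0,0,1],[0.03,0,0.1,0,0,0,1],[0.03,0,0.2,0,0,0,1],[0.03,0,0.3,0,0,0,1],[0.03,0,0.3,0,0,0,1]]]}}

```text
clock: 29.7
tcp_pos: [492.5, -154.3, 196.9]
eef_rot: [-2.074, -2.358, 0.001]
wrist_force: [-0.2, -0.1, -2.6]
opening: 17.3
gripper_force: 98.9
```

Call:
{"method": "play_rows", "body": {"commands": [[[0,0,0,0,0,0,1],[0,0,0,0,0,0,1]]]}}

```text
clock: 29.9
tcp_pos: [492.9, -154.5, 197.6]
eef_rot: [2.075, 2.359, -0.0]
wrist_force: [0.4, -0.5, -2.3]
opening: 17.4
gripper_force: 98.9
```

```bash
python3 - <<'E'
from h import *
st();plan((492.2,-154.2,190,7.3))
E
```

```text
t29.9 tcp [ 492.9 -154.5  197.6] yawY 7.3 z [-0. -0. -1.] q7 0.61 F [ 0.4 -0.5 -2.3] Mz -0.02 op 17.4 gf 99
[0.02, -0.03, 0.3] [-0.0, 0.0, 0.01]
--
```

Call:
{"method": "play_rows", "body": {"commands": [[[0.02,-0.03,0.1,0,0,0,1],[0.02,-0.03,0.2,0,0,0,1],[0.02,-0.03,0.3,0,0,0,1],[0.02,-0.03,0.4,0,0,0,1],[0.02,-0.03,0.4,0,0,0,1]]]}}

```text
clock: 30.4
tcp_pos: [494.0, -154.4, 190.1]
eef_rot: [2.072, 2.356, 0.004]
wrist_force: [-1.0, 1.5, 12.2]
opening: 17.3
gripper_force: 99.5
```

```bash
python3 - <<'E'
from h import *
st();print(sense()['moment'].round(2))
E
```

```text
t30.4 tcp [ 494.  -154.4  190.1] yawY 7.4 z [ 0.005 -0.001 -1.   ] q7 0.62 F [-1.   1.5 12.2] Mz -0.01 op 17.3 gf 99
[ 0.31  0.48 -0.01]
```

Call:
{"method": "play_rows", "body": {"commands": [[[0,0,-0.2,0,0,0,1],[0,0,-0.4,0,0,0,1],[0,0,-0.4,0,0,0,1],[0,0,-0.4,0,0,0,1]]]}}

```text
clock: 30.8
tcp_pos: [491.8, -154.0, 197.2]
eef_rot: [-2.074, -2.358, 0.001]
wrist_force: [0.1, -0.5, -1.8]
opening: 17.0
gripper_force: 98.9
```

```bash
python3 - <<'E'
from h import *
st();print(sense()['moment'].round(2));plan((494.5,-155,190,7.3))
E
```

```text
t30.8 tcp [ 491.8 -154.   197.2] yawY 7.3 z [-0.001 -0.    -1.   ] q7 0.61 F [ 0.1 -0.5 -1.8] Mz 0.06 op 17.0 gf 99
[-0.    0.02  0.06]
[-0.05, 0.1, 0.29] [-0.01, -0.0, 0.01]
--
```

Call:
{"method": "play_rows", "body": {"commands": [[[-0.05,0.14,0,0,0,0,1],[-0.05,0.14,0.1,0,0,0,1],[-0.05,0.14,0.2,0,0,0,1],[-0.05,0.14,0.3,0,0,0,1],[-0.05,0.14,0.35,0,0,0,1]]]}}

```text
clock: 31.3
tcp_pos: [496.5, -155.4, 189.2]
eef_rot: [2.074, 2.357, 0.001]
wrist_force: [0.9, -1.2, 5.0]
opening: 17.8
gripper_force: 99.3
```

```bash
python3 - <<'E'
from h import *
st();print(sense()['moment'].round(2))
E
```

```text
t31.3 tcp [ 496.5 -155.4  189.2] yawY 7.3 z [ 0.002 -0.001 -1.   ] q7 0.61 F [ 0.9 -1.2  5. ] Mz 0.00 op 17.8 gf 99
[-0.04  0.05  0.  ]
```

Call:
{"method": "play_rows", "body": {"commands": [[[0,0,0.06,0,0,0,1],[0,0,0.12,0,0,0,1],[0,0,0.18,0,0,0,1],[0,0,0.18,0,0,0,1],[0,0,0.18,0,0,0,1]]]}}

```text
clock: 31.8
tcp_pos: [499.0, -156.7, 188.1]
eef_rot: [2.07, 2.352, 0.006]
wrist_force: [0.3, -0.6, 16.2]
opening: 17.6
gripper_force: 99.1
```

```bash
python3 - <<'E'
from h import *
st();print(sense()['moment'].round(2))
s=snapshot("side");cv2.imwrite("pics/i2.png",cv2.resize(s[175:245,240:310],(500,500),interpolation=2))
E
```

```text
t31.8 tcp [ 499.  -156.7  188.1] yawY 7.3 z [ 0.009 -0.003 -1.   ] q7 0.62 F [ 0.3 -0.6 16.2] Mz 0.01 op 17.6 gf 99
[0.06 0.42 0.01]
```

View pics/i2.png

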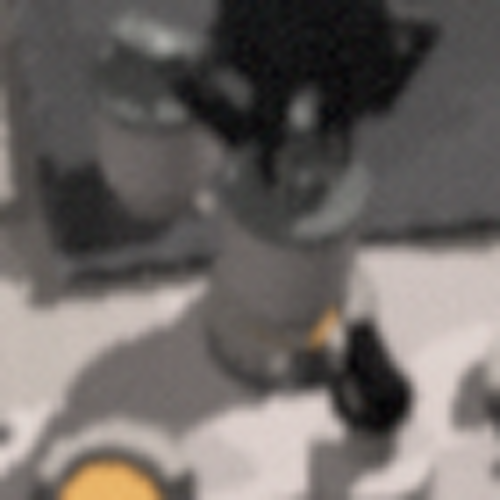

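The side crop shows the plate still visible to the right (+x) of the neck, so the canister sits too far to -x. I shift +x and probe.

Call:
{"method": "play_rows", "body": {"commands": [[[0,0,-0.2,0,0,0,1],[0,0,-0.35,0,0,0,1],[0,0.1,-0.35,0,0,0,1],[0,0.1,-0.35,0,0,0,1]]]}}

```text
clock: 32.25
tcp_pos: [498.2, -154.1, 192.4]
eef_rot: [-2.073, -2.359, 0.001]
wrist_force: [0.4, 0.5, -2.4]
opening: 17.2
gripper_force: 98.9
```

```bash
python3 - <<'E'
from h import *
st();plan((498.5,-154.8,189,7.3))
t=snapshot("top");s=snapshot("side");cv2.imwrite("pics/t5.png",t);cv2.imwrite("pics/s5.png",s)
for n,P in(("side",(492.6,-154.5,86)),("side",(498.5,-154.8,100)),("side",(498.5,-154.8,194))): print(pix(n,P))
a=cv2.resize(s[170:240,235:305],(560,560),interpolation=2);cv2.imwrite("pics/i3.png",a)
E
```

```text
t32.2 tcp [ 498.2 -154.1  192.4] yawY 7.4 z [-0.001  0.    -1.   ] q7 0.61 F [ 0.4  0.5 -2.4] Mz 0.05 op 17.2 gf 99
[-0.03, 0.01, 0.14] [-0.01, -0.0, 0.01]
--
[279.87567721 217.6451789 ]
[281.49141771 215.03745417]
[281.3881869  197.85878988]
```

View pics/i3.png

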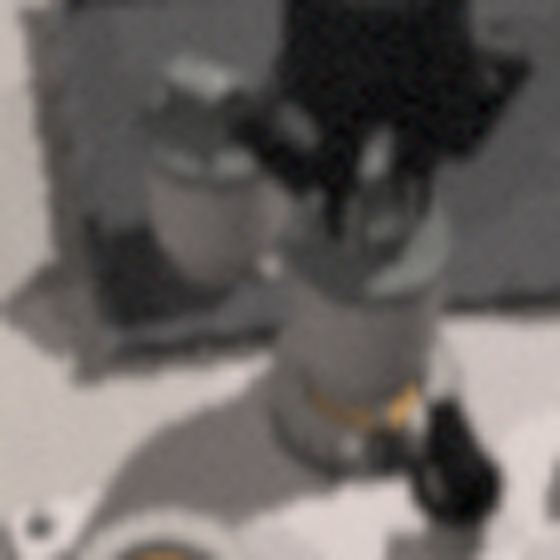

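At this pose the orange ring looks nearly symmetric about the neck (crop x 310–415 against 359 expected), so the canister hangs tilted about 2–3°. I descend here.

Call:
{"method": "play_rows", "body": {"commands": [[[0,0,0.1,0,0,0,1],[0,0,0.2,0,0,0,1],[0,0,0.3,0,0,0,1],[0,0,0.3,0,0,0,1]]]}}

```text
clock: 32.75
tcp_pos: [497.7, -154.4, 184.9]
eef_rot: [-2.074, -2.358, 0.001]
wrist_force: [0.3, 0.5, -1.7]
opening: 17.6
gripper_force: 98.9
```

```bash
python3 - <<'E'
from h import *
st();print(sense()['moment'].round(2))
E
```

```text
t32.8 tcp [ 497.7 -154.4  184.9] yawY 7.3 z [-0.002  0.    -1.   ] q7 0.61 F [ 0.3  0.5 -1.7] Mz -0.08 op 17.6 gf 99
[ 0.04  0.02 -0.08]
```

The neck is in the bore with no load. I let it settle on the spring plate, recentre, and regrip.

Call:
{"method": "play_rows", "body": {"commands": [[[0,0,0.06,0,0,0,1],[0,0,0.06,0,0,0,0.6],[0,0,0.06,0,0,0,0.6],[0,-0.18,0.08,0,0,0,0.6],[0,-0.18,0.08,0,0,0,0.6]]]}}

```text
clock: 33.25
tcp_pos: [493.1, -155.4, 183.7]
eef_rot: [-2.075, -2.358, 0.001]
wrist_force: [0.2, -0.2, 0.3]
opening: 34.3
gripper_force: 0.0
```

Call:
{"method": "play_rows", "body": {"commands": [[[0,0,0,0,0,0,0.6],[0,0,0,0,0,0,0.6],[0,0,0,0,0,0,0.6]]]}}

```text
clock: 33.55
tcp_pos: [493.8, -155.1, 183.6]
eef_rot: [2.075, 2.359, -0.0]
wrist_force: [-0.5, 0.0, 0.4]
opening: 34.3
gripper_force: 0.0
```

```bash
python3 - <<'E'
from h import *
st();print(sense()['moment'].round(2));plan((493,-154.6,181,7.3))
E
```

```text
t33.5 tcp [ 493.8 -155.1  183.6] yawY 7.3 z [-0. -0. -1.] q7 0.62 F [-0.5  0.   0.4] Mz 0.01 op 34.3 gf 0
[-0.05  0.    0.01]
[0.02, -0.03, 0.1] [-0.0, 0.0, 0.01]
--
```

Call:
{"method": "play_rows", "body": {"commands": [[[0,-0.02,0.1,0,0,0,0.6],[0,-0.02,0.1,0,0,0,0.8],[0,-0.02,0.1,0,0,0,1],[0,-0.02,0.1,0,0,0,1],[0,-0.02,0.1,0,0,0,1]]]}}

```text
clock: 34.05
tcp_pos: [493.0, -155.1, 181.0]
eef_rot: [-2.074, -2.358, 0.001]
wrist_force: [-0.7, -0.4, 1.3]
opening: 17.6
gripper_force: 97.5
```

```bash
python3 - <<'E'
from h import *
st();print(sense()['moment'].round(2))
E
```

```text
t34.0 tcp [ 493.  -155.1  181. ] yawY 7.3 z [-0.001  0.    -1.   ] q7 0.62 F [-0.7 -0.4  1.3] Mz 0.02 op 17.6 gf 97
[0.02 0.12 0.02]
```

Call:
{"method": "play_rows", "body": {"commands": [[[0,0,0.12,0,0,0,1],[0,0,0.25,0,0,0,1],[0,0,0.38,0,0,0,1],[0,0,0.49,0,0,0,1],[0,0,0.49,0,0,0,1]]]}}

```text
clock: 34.55
tcp_pos: [493.3, -155.4, 169.1]
eef_rot: [2.075, 2.359, -0.0]
wrist_force: [-2.0, 0.5, 7.2]
opening: 17.7
gripper_force: 98.1
```

```bash
python3 - <<'E'
from h import *
st();print(sense()['moment'].round(2))
E
```

```text
t34.5 tcp [ 493.3 -155.4  169.1] yawY 7.3 z [ 0. -0. -1.] q7 0.63 F [-2.   0.5  7.2] Mz -0.01 op 17.7 gf 98
[ 0.14  0.47 -0.01]
```

Call:
{"method": "play_rows", "body": {"commands": [[[0,0,0,0,0,1.2,1],[0,0,0,0,0,2.4,1],[0,0,0,0,0,3.6,1],[0,0,0,0,0,4.8,1],[0,0,0,0,0,6,1]]]}}

```text
clock: 35.05
tcp_pos: [494.4, -155.8, 169.8]
eef_rot: [2.704, 1.595, 0.003]
wrist_force: [-0.6, 0.3, 7.3]
opening: 17.5
gripper_force: 98.1
```

Call:
{"method": "play_rows", "body": {"commands": [[[0,0,0,0,0,1.2,1],[0,0,0,0,0,2.4,1],[0,0,0,0,0,3.6,1],[0,0,0,0,0,4.8,1],[0,0,0,0,0,6,1]]]}}

```text
clock: 35.55
tcp_pos: [493.8, -154.9, 169.5]
eef_rot: [-3.066, -0.683, -0.002]
wrist_force: [-1.7, 1.7, 7.9]
opening: 17.5
gripper_force: 98.1
```

Call:
{"method": "play_rows", "body": {"commands": [[[0,0,0,0,0,1.2,1],[0,0,0,0,0,2.4,1],[0,0,0,0,0,3.6,1],[0,0,0,0,0,3.6,1],[0,0,0,0,0,3.6,1]]]}}

```text
clock: 36.05
tcp_pos: [494.0, -154.8, 169.4]
eef_rot: [-3.14, -0.103, -0.002]
wrist_force: [-0.8, 2.2, 7.0]
opening: 17.4
gripper_force: 98.1
```

```bash
python3 - <<'E'
from h import *
st();print(sense()['moment'].round(2))
s=snapshot("side");carousel("side",s,0);carousel("top",snapshot("top"),0)
E
```

```text
t36.0 tcp [ 494.  -154.8  169.4] yawY -86.2 z [ 0.001  0.    -1.   ] q7 -0.66 F [-0.8  2.2  7. ] Mz -0.02 op 17.4 gf 98
[ 0.43  0.24 -0.02]
side plates [[622.4, -224.2], [388.2, -255.6], [449.2, -388.6]] ang [25.3, 169.5, -118.2] r [126.0, 122.4, 125.5]
top plates [[620.3, -224.3], [447.4, -387.7], [385.3, -256.1]] ang [25.7, -119.1, 169.9] r [124.0, 125.6, 125.1]
```

Call:
{"method": "play_rows", "body": {"commands": [[[0,0,-0.08,0,0,0,1],[0,0,-0.16,0,0,0,1],[0,0,-0.24,0,0,0,1],[0,0,-0.3,0,0,0,1],[0,0,-0.3,0,0,0,1]]]}}

```text
clock: 36.65
tcp_pos: [493.3, -154.3, 175.1]
eef_rot: [-3.14, -0.104, 0.002]
wrist_force: [1.7, 0.6, -7.0]
opening: 17.0
gripper_force: 98.2
```

```bash
python3 - <<'E'
from h import *
st();print(sense()['moment'].round(2))
E
```

```text
t36.6 tcp [ 493.3 -154.3  175.1] yawY -86.2 z [-0.001  0.    -1.   ] q7 -0.66 F [ 1.7  0.6 -7. ] Mz -0.06 op 17.0 gf 98
[ 0.1  -0.46 -0.06]
```

Locked: the pull test stops at 175.1 with -7 N. I release it and turn the carousel -72° to bring socket1 to the loading point.

Call:
{"method": "play_rows", "body": {"commands": [[[0,0,0.1,0,0,0,1],[0,0,0.1,0,0,0,0.6],[0,0,0.1,0,0,0,0.5],[0,0,0.1,0,0,0,0.5],[0,0,-0.5,0,0,0,0.5]]]}}

```text
clock: 37.15
tcp_pos: [491.9, -154.7, 187.5]
eef_rot: [-3.139, -0.102, 0.007]
wrist_force: [-0.2, 0.0, -0.4]
opening: 42.5
gripper_force: 0.0
```

Call:
{"method": "play_rows", "body": {"commands": [[[0,0,-1.2,0,0,0,0.5],[0,0,-2.4,0,0,0,0.5],[0,0,-3,0,0,0,0.5],[0,0,-3,0,0,0,0.5]]]}}

```text
clock: 37.55
tcp_pos: [494.2, -156.4, 265.9]
eef_rot: [3.138, 0.102, 0.007]
wrist_force: [-0.2, -1.2, 0.8]
opening: 42.6
gripper_force: 0.0
```

```bash
python3 - <<'E'
from h import *
st();plan((509,-278.2,250,7.4))
E
```

```text
t37.5 tcp [ 494.2 -156.4  265.9] yawY -86.3 z [ 0.005 -0.002 -1.   ] q7 -0.77 F [-0.2 -1.2  0.8] Mz 0.02 op 42.6 gf 0
[0.09, 1.63, 0.22] [0.03, -0.04, -5.2]
[-0.77, 1.44, 0.21] [0.0, 0.0, -5.2]
[-1.41, 0.84, 0.21] [0.0, 0.0, -5.2]
--
```

Call:
{"method": "play_rows", "body": {"commands": [[[0,0.4,0.1,0,0,-1.3,0.5],[0,0.8,0.1,0,0,-2.6,0.5],[0.1,1.2,0.2,0,0,-3.9,0.5],[0.1,1.6,0.2,0,0,-5.2,0.5]]]}}

```text
clock: 37.95
tcp_pos: [497.8, -194.7, 257.1]
eef_rot: [-2.992, -0.951, 0.004]
wrist_force: [-0.5, -0.3, 0.3]
opening: 42.6
gripper_force: 0.0
```

Call:
{"method": "play_rows", "body": {"commands": [[[-0.2,0.4,0.1,0,0,-1.3,0.5],[-0.4,0.7,0.1,0,0,-2.6,0.5],[-0.6,1.1,0.2,0,0,-3.9,0.5],[-0.8,1.4,0.2,0,0,-5.2,0.5]]]}}

```text
clock: 38.35
tcp_pos: [501.2, -235.2, 251.9]
eef_rot: [-2.626, -1.72, 0.003]
wrist_force: [-0.3, 0.4, -0.4]
opening: 42.8
gripper_force: 0.0
```

Call:
{"method": "play_rows", "body": {"commands": [[[-0.4,0.2,0.1,0,0,-1.3,0.5],[-0.7,0.4,0.1,0,0,-2.6,0.5],[-1.1,0.6,0.2,0,0,-3.9,0.5],[-1.4,0.8,0.2,0,0,-5.2,0.5],[-1.4,0.8,0.2,0,0,-5.2,0.5]]]}}

```text
clock: 38.85
tcp_pos: [504.9, -276.6, 247.4]
eef_rot: [-2.077, -2.355, 0.002]
wrist_force: [-1.3, -0.3, 0.5]
opening: 42.8
gripper_force: 0.0
```

Call:
{"method": "play_rows", "body": {"commands": [[[0,0,0,0,0,0,0.5],[0,0,0,0,0,0,0.5],[0,0,0,0,0,0,0.5]]]}}

```text
clock: 39.15
tcp_pos: [506.2, -274.3, 248.5]
eef_rot: [-2.074, -2.358, 0.0]
wrist_force: [-0.1, -0.8, 0.4]
opening: 42.6
gripper_force: 0.0
```

```bash
python3 - <<'E'
from h import *
st();plan((509,-278.2,178,7.4))
E
```

```text
t39.1 tcp [ 506.2 -274.3  248.5] yawY 7.3 z [-0.001  0.    -1.   ] q7 0.81 F [-0.1 -0.8  0.4] Mz 0.01 op 42.6 gf 0
[-0.17, 0.09, 2.82] [-0.01, -0.01, -0.01]
--
```

Call:
{"method": "play_rows", "body": {"commands": [[[-0.2,0.1,0.8,0,0,0,0.4],[-0.2,0.1,1.6,0,0,0,0.4],[-0.2,0.1,2.4,0,0,0,0.4],[-0.2,0.1,2.8,0,0,0,0.4],[-0.2,0.1,2.8,0,0,0,0.4]]], "newtons": 45}}

```text
clock: 39.65
tcp_pos: [508.5, -278.8, 177.4]
eef_rot: [-2.072, -2.357, 0.002]
wrist_force: [-0.0, 0.8, 0.6]
opening: 51.0
gripper_force: 0.0
```

Call:
{"method": "play_rows", "body": {"commands": [[[0,0,0,0,0,0,0.4],[0,0,0,0,0,0,0.6],[0,0,0,0,0,0,1],[0,0,0,0,0,0,1],[0,0,0,0,0,0,1]]]}}

```text
clock: 40.15
tcp_pos: [509.3, -280.1, 179.8]
eef_rot: [2.074, 2.359, -0.0]
wrist_force: [0.1, 0.1, 6.4]
opening: 15.3
gripper_force: 47.6
```

```bash
python3 - <<'E'
from h import *
st()
E
```

```text
t40.1 tcp [ 509.3 -280.1  179.8] yawY 7.4 z [ 0.001 -0.001 -1.   ] q7 0.85 F [0.1 0.1 6.4] Mz 0.10 op 15.3 gf 48
```

Call:
{"method": "play_rows", "body": {"commands": [[[0,0,0,0,0,1.2,1],[0,0,0,0,0,2.4,1],[0,0,0,0,0,3.6,1],[0,0,0,0,0,4.8,1],[0,0,0,0,0,6,1]]]}}

```text
clock: 40.65
tcp_pos: [508.2, -279.9, 179.8]
eef_rot: [-2.704, -1.598, 0.002]
wrist_force: [-4.2, 1.6, 6.2]
opening: 15.2
gripper_force: 48.3
```

Call:
{"method": "play_rows", "body": {"commands": [[[0,0,0,0,0,1.2,1],[0,0,0,0,0,2.4,1],[0,0,0,0,0,3.6,1],[0,0,0,0,0,4.8,1],[0,0,0,0,0,6,1]]]}}

```text
clock: 41.15
tcp_pos: [507.5, -279.1, 179.8]
eef_rot: [-3.063, -0.684, 0.004]
wrist_force: [-6.2, 3.9, 8.6]
opening: 15.2
gripper_force: 48.4
```

Call:
{"method": "play_rows", "body": {"commands": [[[0,0,0,0,0,0.04,1],[0,0,0,0,0,0.04,1]]]}}

```text
clock: 41.35
tcp_pos: [507.5, -279.1, 179.8]
eef_rot: [-3.064, -0.683, 0.004]
wrist_force: [-5.9, 4.2, 10.6]
opening: 15.0
gripper_force: 48.3
```

```bash
python3 - <<'E'
from h import *
st();plan((509,-278.2,178,-64.7))
E
```

```text
t41.4 tcp [ 507.5 -279.1  179.8] yawY -64.9 z [-0.003  0.002 -1.   ] q7 -0.16 F [-5.9  4.2 10.6] Mz 0.27 op 15.0 gf 48
[0.07, -0.01, 0.07] [-0.03, 0.02, -0.03]
--
```

Call:
{"method": "play_rows", "body": {"commands": [[[0,0,0,0,0,0,0.4],[0,0,0,0,0,0,0.4],[0,0,-1,0,0,0,0.4],[0,0,-2.5,0,0,0,0.4],[0,0,-4,0,0,0,0.4]]]}}

```text
clock: 41.85
tcp_pos: [509.3, -279.5, 279.2]
eef_rot: [-3.066, -0.682, 0.002]
wrist_force: [1.0, 0.6, -0.5]
opening: 51.2
gripper_force: 0.0
```

```bash
python3 - <<'E'
from h import *
st();plan((560,120,300,-50))
E
```

```text
t41.9 tcp [ 509.3 -279.5  279.2] yawY -64.9 z [-0.002  0.    -1.   ] q7 -0.25 F [ 1.   0.6 -0.5] Mz 0.01 op 51.2 gf 0
[4.31, -6.81, -0.42] [-0.01, 0.01, -1.24]
[5.15, -6.19, -0.42] [0.0, 0.0, -1.24]
--
```

Call:
{"method": "play_rows", "body": {"commands": [[[0.9,-1.4,-0.1,0,0,-0.2,0.2],[1.7,-2.7,-0.2,0,0,-0.5,0],[2.6,-4.1,-0.3,0,0,-0.8,0],[3.5,-5.5,-0.4,0,0,-1,0],[4.3,-6.8,-0.4,0,0,-1.2,0]]], "newtons": 20}}

```text
clock: 42.35
tcp_pos: [535.2, -78.0, 288.9]
eef_rot: [3.017, 0.877, 0.002]
wrist_force: [0.0, 0.1, -0.6]
opening: 85.7
gripper_force: 0.0
```

Call:
{"method": "play_rows", "body": {"commands": [[[1,-1.2,-0.1,0,0,-0.2,0],[2,-2.5,-0.2,0,0,-0.5,0],[3,-3.7,-0.3,0,0,-0.8,0],[4.1,-5,-0.4,0,0,-1,0],[5.1,-6.2,-0.4,0,0,-1.2,0]]]}}

```text
clock: 42.85
tcp_pos: [560.0, 121.4, 298.9]
eef_rot: [-2.956, -1.064, -0.002]
wrist_force: [0.9, 0.8, 0.3]
opening: 85.6
gripper_force: 0.0
```

```bash
python3 - <<'E'
from h import *
st()
s=snapshot("side");t=snapshot("top");carousel("side",s,0);carousel("top",t,0)
a=cv2.resize(t[155:285,160:345],None,fx=4.2,fy=4.2,interpolation=2)
cv2.imwrite("pics/t6.png",a);cv2.imwrite("pics/top6.png",t);cv2.imwrite("pics/side6.png",s)
E
```

```text
t42.9 tcp [560.  121.4 298.9] yawY -50.4 z [ 0.001  0.001 -1.   ] q7 -0.75 F [0.9 0.8 0.3] Mz -0.05 op 85.6 gf 0
side plates [[494.1, -155.0], [386.7, -254.0], [596.0, -368.6]] ang [96.7, 168.9, -46.0] r [123.8, 124.1, 125.9]
top plates [[592.9, -369.1], [491.0, -153.8], [384.9, -254.8]] ang [-47.2, 98.0, 169.4] r [124.2, 125.5, 125.7]
```

View pics/t6.png

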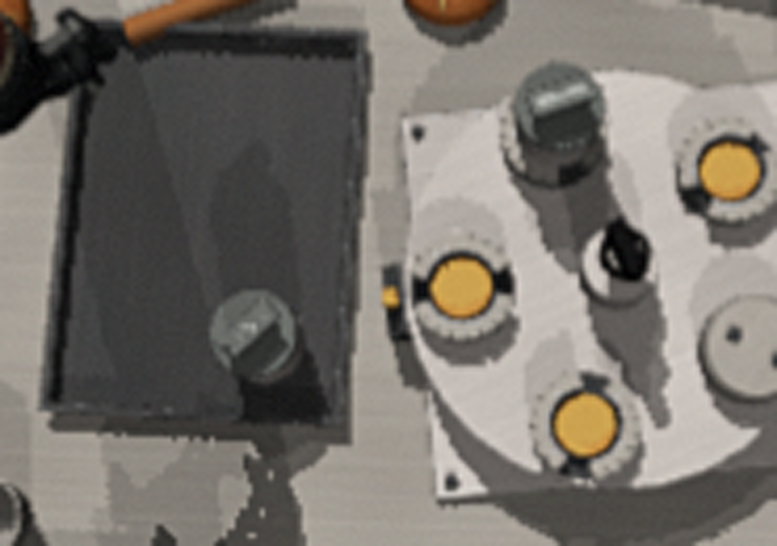

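A stands locked in socket0, now at the upper position (top about (293,180)). The empty socket1 is at the loading point at 97.3°. B is unmoved, lid at (220.5,235), bar about 127°. Next I centre B lengthwise.

```bash
python3 - <<'E'
from h import *
print(onz("top",(220.5,235),94));plan((449.5,7,200,-52))
E
```

```text
[445.96371991   8.22226746  94.        ]
[-6.5, 0.86, 3.87] [-0.04, -0.02, 0.38]
--
```

Call:
{"method": "play_rows", "body": {"commands": [[[-1.3,0.2,0.8,0,0,0.1,0],[-2.6,0.4,1.6,0,0,0.2,0],[-3.9,0.6,2.4,0,0,0.3,0],[-5.2,0.8,3.1,0,0,0.4,0],[-6.5,0.9,3.9,0,0,0.4,0]]]}}

```text
clock: 43.45
tcp_pos: [447.9, -3.3, 200.8]
eef_rot: [2.978, 0.997, 0.002]
wrist_force: [0.7, 0.3, 0.3]
opening: 85.3
gripper_force: 0.0
```

Call:
{"method": "play_rows", "body": {"commands": [[[0,0,0,0,0,0,0],[0,0,0,0,0,0,0],[0,0,0,0,0,0,0]]]}}

```text
clock: 43.75
tcp_pos: [449.8, -1.3, 201.8]
eef_rot: [2.977, 1.001, 0.003]
wrist_force: [-0.3, -0.2, -0.6]
opening: 85.0
gripper_force: 0.0
```

```bash
python3 - <<'E'
from h import *
st();plan((449.5,6,98.5,-52))
E
```

```text
t43.8 tcp [449.8  -1.3 201.8] yawY -52.8 z [ 0.002 -0.    -1.   ] q7 -0.50 F [-0.3 -0.2 -0.6] Mz 0.01 op 85.0 gf 0
[0.16, -0.25, 4.13] [0.01, -0.01, -0.14]
--
```

Call:
{"method": "play_rows", "body": {"commands": [[[0.2,-0.25,1.2,0,0,-0.1,0],[0.2,-0.25,2.4,0,0,-0.1,0],[0.2,-0.25,3.4,0,0,-0.1,0],[0.2,-0.25,4.1,0,0,-0.1,0],[0.2,-0.25,4.1,0,0,-0.1,0]]], "newtons": 20}}

```text
clock: 44.25
tcp_pos: [448.6, 7.1, 97.2]
eef_rot: [-2.971, -1.017, 0.005]
wrist_force: [0.6, 1.7, 0.9]
opening: 85.4
gripper_force: 0.0
```

Call:
{"method": "play_rows", "body": {"commands": [[[0,0,0,0,0,0,0.3],[0,0,0,0,0,0,0.6],[0,0,0,0,0,0,0.6],[0,0,0,0,0,0,0.6],[0,0,0,0,0,0,0.6]]]}}

```text
clock: 44.75
tcp_pos: [449.3, 6.6, 100.0]
eef_rot: [-2.972, -1.016, -0.004]
wrist_force: [-1.8, 0.8, 6.2]
opening: 49.8
gripper_force: 20.1
```

```bash
python3 - <<'E'
from h import *
st()
E
```

```text
t44.8 tcp [449.3   6.6 100. ] yawY -52.3 z [ 0.002  0.001 -1.   ] q7 -0.33 F [-1.8  0.8  6.2] Mz -0.02 op 49.8 gf 20
```

Call:
{"method": "play_rows", "body": {"commands": [[[0,0,0,0,0,0,0.05],[0,0,0,0,0,0,0.05],[0,0,-1,0,0,0,0.05],[0,0,-2,0,0,0,0.3],[0,0,-2,0,0,0,0.4]]]}}

```text
clock: 45.25
tcp_pos: [450.5, 5.6, 151.1]
eef_rot: [2.971, 1.014, 0.008]
wrist_force: [-0.7, 0.5, -0.5]
opening: 53.9
gripper_force: 0.0
```

Call:
{"method": "play_rows", "body": {"commands": [[[0,0,0,0,0,-1.2,0.4],[0,0,0,0,0,-2.4,0.4],[0,0,0,0,0,-3.6,0.4],[0,0,0,0,0,-4.8,0.4],[0,0,0,0,0,-6,0.4]]]}}

```text
clock: 45.75
tcp_pos: [448.1, 6.2, 148.1]
eef_rot: [-2.508, -1.89, 0.002]
wrist_force: [0.3, 0.5, -0.9]
opening: 51.2
gripper_force: 0.0
```

Call:
{"method": "play_rows", "body": {"commands": [[[0,0,0,0,0,-1.2,0.4],[0,0,0,0,0,-2.4,0.4],[0,0,0,0,0,-3.6,0.4],[0,0,0,0,0,-4.8,0.4],[0,0,0,0,0,-6,0.4]]]}}

```text
clock: 46.25
tcp_pos: [448.0, 6.2, 148.1]
eef_rot: [-1.802, -2.572, 0.001]
wrist_force: [0.2, -0.5, 0.4]
opening: 51.6
gripper_force: 0.0
```

Call:
{"method": "play_rows", "body": {"commands": [[[0,0,0,0,0,-1.2,0.4],[0,0,0,0,0,-2.4,0.4],[0,0,0,0,0,-3,0.4],[0,0,0,0,0,-3,0.4],[0,0,0,0,0,-3,0.4]]]}}

```text
clock: 46.75
tcp_pos: [448.2, 6.1, 148.3]
eef_rot: [-1.387, -2.818, 0.001]
wrist_force: [0.3, 0.6, 0.0]
opening: 51.1
gripper_force: 0.0
```

```bash
python3 - <<'E'
from h import *
st();plan((449.3,6.6,97.5,37.7))
E
```

```text
t46.8 tcp [448.2   6.1 148.3] yawY 37.6 z [-0.001  0.    -1.   ] q7 0.78 F [0.3 0.6 0. ] Mz 0.03 op 51.1 gf 0
[-0.01, 0.05, 2.03] [-0.01, -0.01, -0.02]
--
```

Call:
{"method": "play_rows", "body": {"commands": [[[0,0.05,0.5,0,0,0,0.5],[0,0.05,1,0,0,0,0.5],[0,0.05,1.6,0,0,0,0.5],[0,0.05,2.04,0,0,0,0.5],[0,0.05,2.04,0,0,0,0.5]]]}}

```text
clock: 47.25
tcp_pos: [448.4, 7.0, 96.4]
eef_rot: [-1.385, -2.816, 0.003]
wrist_force: [0.4, 0.1, -0.0]
opening: 42.5
gripper_force: 0.0
```

Call:
{"method": "play_rows", "body": {"commands": [[[0,0,0,0,0,0,0.5],[0,0,0,0,0,0,0.5]]]}}

```text
clock: 47.45
tcp_pos: [449.9, 6.9, 98.2]
eef_rot: [1.385, 2.819, 0.0]
wrist_force: [-0.0, -0.3, 0.7]
opening: 42.6
gripper_force: 0.0
```

```bash
python3 - <<'E'
from h import *
st();plan((449.3,6.6,97,37.7))
E
```

```text
t47.5 tcp [449.9   6.9  98.2] yawY 37.7 z [ 0.001 -0.    -1.   ] q7 0.81 F [-0.  -0.3  0.7] Mz 0.01 op 42.6 gf 0
[0.0, -0.03, 0.05] [0.0, 0.01, -0.0]
--
```

Call:
{"method": "play_rows", "body": {"commands": [[[0,-0.03,0.04,0,0,0,0.6],[0,-0.03,0.04,0,0,0,0.8],[0,-0.03,0.04,0,0,0,1],[0,-0.03,0.04,0,0,0,1],[0,-0.03,0.04,0,0,0,1]]], "newtons": 20}}

```text
clock: 47.95
tcp_pos: [449.7, 6.2, 97.2]
eef_rot: [1.384, 2.818, 0.001]
wrist_force: [-0.0, -0.7, 3.9]
opening: 19.1
gripper_force: 21.6
```

Call:
{"method": "play_rows", "body": {"commands": [[[0,0,0,0,0,0,1],[0,0,0,0,0,0,1],[0,0,0,0,0,0,1]]], "newtons": 100}}

```text
clock: 48.25
tcp_pos: [450.0, 6.2, 97.4]
eef_rot: [1.384, 2.818, 0.001]
wrist_force: [-0.0, -1.2, 6.2]
opening: 17.7
gripper_force: 97.2
```

```bash
python3 - <<'E'
from h import *
st();print(sense()['moment'].round(2));plan((449.5,7,240,37.7),(493,-154.8,240,7.3))
E
```

```text
t48.2 tcp [450.    6.2  97.4] yawY 37.7 z [ 0.002 -0.    -1.   ] q7 0.81 F [-0.  -1.2  6.2] Mz 0.02 op 17.7 gf 97
[-0.29 -0.11  0.02]
[0.03, 0.01, -5.7] [0.01, 0.01, -0.01]
--
[-6.18, -2.58, 0.0] [0.0, 0.0, 5.07]
--
```

Call:
{"method": "play_rows", "body": {"commands": [[[0,0,-0.5,0,0,0,1],[0,0,-1.7,0,0,0,1],[0,0,-3.2,0,0,0,1],[0,0,-4.7,0,0,0,1],[0,0,-5.7,0,0,0,1]]]}}

```text
clock: 48.75
tcp_pos: [448.2, 6.7, 240.6]
eef_rot: [-1.384, -2.819, 0.0]
wrist_force: [1.6, -0.8, -3.4]
opening: 17.4
gripper_force: 97.9
```

Call:
{"method": "play_rows", "body": {"commands": [[[-1.2,-0.5,0,0,0,1,1],[-2.5,-1,0,0,0,2,1],[-3.7,-1.5,0,0,0,3,1],[-5,-2,0,0,0,4,1],[-6.2,-2.6,0,0,0,5.1,1]]]}}

```text
clock: 49.25
tcp_pos: [491.4, -156.1, 237.8]
eef_rot: [-2.082, -2.348, 0.002]
wrist_force: [0.2, 0.0, -3.8]
opening: 17.7
gripper_force: 98.0
```

Call:
{"method": "play_rows", "body": {"commands": [[[0,0,0,0,0,0,1],[0,0,0,0,0,0,1],[0,0,0,0,0,0,1]]]}}

```text
clock: 49.55
tcp_pos: [491.3, -154.1, 238.1]
eef_rot: [-2.075, -2.354, 0.001]
wrist_force: [-0.7, 0.7, -4.4]
opening: 17.6
gripper_force: 97.9
```

```bash
python3 - <<'E'
from h import *
st();print(sense()['moment'].round(2));plan((493,-154.8,202,7.3))
E
```

```text
t49.5 tcp [ 491.3 -154.1  238.1] yawY 7.2 z [-0.003  0.002 -1.   ] q7 0.62 F [-0.7  0.7 -4.4] Mz 0.04 op 17.6 gf 98
[0.   0.   0.04]
[-0.04, 0.07, 1.44] [-0.03, -0.03, -0.02]
--
```

Call:
{"method": "play_rows", "body": {"commands": [[[-0.03,0.07,0,0,0,0,1],[-0.03,0.07,0.5,0,0,0,1],[-0.03,0.07,1,0,0,0,1],[-0.03,0.07,1.5,0,0,0,1],[-0.03,0.07,1.5,0,0,0,1]]]}}

```text
clock: 50.05
tcp_pos: [492.9, -154.7, 200.2]
eef_rot: [-2.074, -2.353, 0.003]
wrist_force: [-0.3, 0.4, -3.7]
opening: 17.5
gripper_force: 97.9
```

Call:
{"method": "play_rows", "body": {"commands": [[[0,0,0,0,0,0,1],[0,0,0,0,0,0,1],[0,0,0,0,0,0,1]]]}}

```text
clock: 50.35
tcp_pos: [494.6, -156.5, 202.5]
eef_rot: [2.079, 2.354, 0.001]
wrist_force: [0.2, 0.2, -2.7]
opening: 17.7
gripper_force: 97.9
```

```bash
python3 - <<'E'
from h import *
st();plan((493,-154.8,186,7.3))
s=snapshot("side");cv2.imwrite("pics/i4.png",cv2.resize(s[170:240,235:305],(560,560),interpolation=2))
E
```

```text
t50.4 tcp [ 494.6 -156.5  202.5] yawY 7.1 z [ 0.001 -0.    -1.   ] q7 0.65 F [ 0.2  0.2 -2.7] Mz -0.04 op 17.7 gf 98
[0.08, -0.06, 0.66] [0.01, 0.01, -0.03]
--
```

View pics/i4.png

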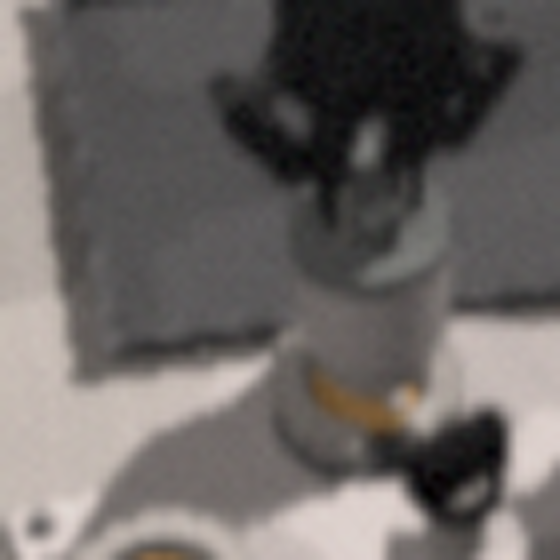

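B hangs upright. The plate's orange shows a little more on its left (crop 310–400 against body centre about 370), so it should go about 1.5 mm to -x, which agrees with the plan. I insert it.

Call:
{"method": "play_rows", "body": {"commands": [[[0.08,-0.06,0,0,0,0,1],[0.08,-0.06,0.2,0,0,0,1],[0.08,-0.06,0.4,0,0,0,1],[0.08,-0.06,0.6,0,0,0,1],[0.08,-0.06,0.6,0,0,0,1]]]}}

```text
clock: 50.9
tcp_pos: [491.7, -154.4, 185.7]
eef_rot: [-2.078, -2.353, 0.002]
wrist_force: [-0.8, 0.3, -3.8]
opening: 17.7
gripper_force: 97.9
```

```bash
python3 - <<'E'
from h import *
st();print(sense()['moment'].round(2));plan((493,-154.8,182,7.3))
E
```

```text
t50.9 tcp [ 491.7 -154.4  185.7] yawY 7.1 z [-0.003  0.001 -1.   ] q7 0.65 F [-0.8  0.3 -3.8] Mz -0.03 op 17.7 gf 98
[-0.02  0.   -0.03]
[-0.02, 0.05, 0.15] [-0.02, -0.01, -0.03]
--
```

Call:
{"method": "play_rows", "body": {"commands": [[[0,0.05,0.15,0,0,0,1],[0,0.05,0.3,0,0,0,1],[0,0.05,0.45,0,0,0,1],[0,0.05,0.58,0,0,0,1],[0,0.05,0.66,0,0,0,1]]]}}

```text
clock: 51.4
tcp_pos: [494.4, -155.2, 170.9]
eef_rot: [2.079, 2.353, 0.001]
wrist_force: [-0.2, -0.4, 6.3]
opening: 17.3
gripper_force: 98.9
```

Call:
{"method": "play_rows", "body": {"commands": [[[0,0,0,0,0,0,1],[0,0,0,0,0,0,1]]]}}

```text
clock: 51.6
tcp_pos: [494.5, -155.2, 171.1]
eef_rot: [2.078, 2.353, 0.001]
wrist_force: [-0.3, -0.1, 4.9]
opening: 17.4
gripper_force: 98.9
```

```bash
python3 - <<'E'
from h import *
st();print(sense()['moment'].round(2))
E
```

```text
t51.6 tcp [ 494.5 -155.2  171.1] yawY 7.1 z [ 0.002 -0.001 -1.   ] q7 0.67 F [-0.3 -0.1  4.9] Mz -0.02 op 17.4 gf 99
[-0.17  0.32 -0.02]
```

Call:
{"method": "play_rows", "body": {"commands": [[[0,0,0.04,0,0,0,1],[0,0,0.08,0,0,0,1],[0,0,0.08,0,0,0,1]]]}}

```text
clock: 51.9
tcp_pos: [494.6, -155.2, 169.2]
eef_rot: [2.078, 2.352, 0.001]
wrist_force: [0.4, -0.5, 5.7]
opening: 17.5
gripper_force: 99.0
```

Call:
{"method": "play_rows", "body": {"commands": [[[0,0,0,0,0,1.2,1],[0,0,0,0,0,2.4,1],[0,0,0,0,0,3.6,1],[0,0,0,0,0,4.8,1],[0,0,0,0,0,6,1]]]}}

```text
clock: 52.4
tcp_pos: [493.8, -155.2, 169.1]
eef_rot: [2.709, 1.589, 0.001]
wrist_force: [-1.7, -1.1, 5.8]
opening: 17.8
gripper_force: 99.1
```

Call:
{"method": "play_rows", "body": {"commands": [[[0,0,0,0,0,1.2,1],[0,0,0,0,0,2.4,1],[0,0,0,0,0,3.6,1],[0,0,0,0,0,4.8,1],[0,0,0,0,0,6,1]]]}}

```text
clock: 52.9
tcp_pos: [493.7, -153.9, 168.9]
eef_rot: [-3.067, -0.675, -0.001]
wrist_force: [-1.7, 0.5, 7.1]
opening: 17.7
gripper_force: 99.1
```

Call:
{"method": "play_rows", "body": {"commands": [[[0,0,0,0,0,1.2,1],[0,0,0,0,0,2.4,1],[0,0,0,0,0,3.6,1],[0,0,0,0,0,3.6,1],[0,0,0,0,0,3.6,1]]]}}

```text
clock: 53.4
tcp_pos: [494.2, -153.4, 168.7]
eef_rot: [-3.138, -0.096, -0.001]
wrist_force: [-1.1, 0.4, 7.3]
opening: 17.5
gripper_force: 99.0
```

```bash
python3 - <<'E'
from h import *
st();print(sense()['moment'].round(2));carousel("side",snapshot("side"),0);carousel("top",snapshot("top"),0)
E
```

```text
t53.4 tcp [ 494.2 -153.4  168.7] yawY -86.5 z [ 0.001  0.002 -1.   ] q7 -0.61 F [-1.1  0.4  7.3] Mz -0.06 op 17.5 gf 99
[ 0.63  0.26 -0.06]
side plates [[388.4, -251.8], [593.9, -371.5]] ang [167.7, -47.6] r [122.9, 126.6]
top plates [[589.9, -371.5], [386.8, -251.8]] ang [-49.0, 167.8] r [124.0, 124.5]
```

Call:
{"method": "play_rows", "body": {"commands": [[[0,0,-0.08,0,0,0,1],[0,0,-0.16,0,0,0,1],[0,0,-0.24,0,0,0,1],[0,0,-0.32,0,0,0,1],[0,0,-0.32,0,0,0,1]]]}}

```text
clock: 54.0
tcp_pos: [493.6, -153.2, 175.2]
eef_rot: [-3.139, -0.097, 0.002]
wrist_force: [1.5, 0.3, -5.2]
opening: 17.8
gripper_force: 98.3
```

```bash
python3 - <<'E'
from h import *
st();print(sense()['moment'].round(2))
E
```

```text
t54.0 tcp [ 493.6 -153.2  175.2] yawY -86.5 z [-0.001  0.001 -1.   ] q7 -0.62 F [ 1.5  0.3 -5.2] Mz -0.05 op 17.8 gf 98
[ 0.56 -0.33 -0.05]
```

Call:
{"method": "play_rows", "body": {"commands": [[[0,0,-0.05,0,0,0,1],[0,0,-0.08,0,0,0,1],[0,0,-0.08,0,0,0,1]]]}}

```text
clock: 54.3
tcp_pos: [492.2, -152.7, 175.5]
eef_rot: [-3.138, -0.098, 0.009]
wrist_force: [3.2, 0.3, -26.8]
opening: 17.1
gripper_force: 97.9
```

```bash
python3 - <<'E'
from h import *
st()
E
```

```text
t54.3 tcp [ 492.2 -152.7  175.5] yawY -86.4 z [-0.006  0.002 -1.   ] q7 -0.63 F [  3.2   0.3 -26.8] Mz 0.11 op 17.1 gf 98
```

Locked firmly: -27 N pull with no rise. I release and retreat.

Call:
{"method": "play_rows", "body": {"commands": [[[0,0,0.1,0,0,0,1],[0,0,0.12,0,0,0,1],[0,0,0.12,0,0,0,0.5],[0,0,0.12,0,0,0,0.5],[0,0,0.12,0,0,0,0.5]]]}}

```text
clock: 54.8
tcp_pos: [495.0, -156.8, 177.5]
eef_rot: [3.137, 0.093, 0.007]
wrist_force: [0.1, -0.6, 0.2]
opening: 42.8
gripper_force: 0.0
```

Call:
{"method": "play_rows", "body": {"commands": [[[0,0,-1,0,0,0,0.5],[0,0,-2.2,0,0,0,0.5],[0,0,-3.5,0,0,0,0.5],[0,0,-5,0,0,0,0.5],[0,0,-5,0,0,0,0.5]]]}}

```text
clock: 55.3
tcp_pos: [496.2, -158.1, 306.5]
eef_rot: [3.134, 0.093, 0.019]
wrist_force: [0.5, -0.6, -0.1]
opening: 42.5
gripper_force: 0.0
```

Call:
{"method": "play_rows", "body": {"commands": [[[0,-1.5,0,0,0,0,0.5],[0,-3,0,0,0,0,0.5],[0,-4.5,0,0,0,0,0.5],[0,-6,0,0,0,0,0.5],[0,-7,0,0,0,0,0.5]]]}}

```text
clock: 55.8
tcp_pos: [483.1, 22.7, 300.4]
eef_rot: [-3.139, -0.1, -0.001]
wrist_force: [0.7, -0.3, -0.2]
opening: 42.5
gripper_force: 0.0
```

```bash
python3 - <<'E'
from h import *
st();s=snapshot("side");t=snapshot("top");carousel("side",s,0);carousel("top",t,0)
p=cv2.imread("pics/top6.png")
for nm,(x0,y0,x1,y1) in dict(wash=(105,176,160,250),supplyB=(205,222,236,252),supplyA=(208,165,245,200),load=(258,205,300,245),A=(278,165,310,205),bunL=(138,143,170,175),bunR=(250,132,282,162),cup=(143,266,168,292)).items():
    d=cv2.absdiff(t[y0:y1,x0:x1],p[y0:y1,x0:x1]).max(2);print(nm,'changed %.2f'%(d>25).mean())
# lid top of A in socket0: where expected bar centre projects vs wash spent
g=cv2.cvtColor(t,cv2.COLOR_BGR2GRAY);print('supply pan bright frac',(g[170:250,185:240]>85).mean().round(3),'before',(cv2.cvtColor(p,cv2.COLOR_BGR2GRAY)[170:250,185:240]>85).mean().round(3))
E
```

```text
t55.8 tcp [483.1  22.7 300.4] yawY -86.4 z [ 0.001  0.001 -1.   ] q7 -1.11 F [ 0.7 -0.3 -0.2] Mz -0.00 op 42.5 gf 0
side plates [[387.9, -250.8], [594.3, -371.1]] ang [167.3, -47.3] r [123.6, 126.7]
top plates [[590.9, -370.8], [385.2, -251.8]] ang [-48.4, 168.0] r [124.1, 126.1]
wash changed 0.91
supplyB changed 0.37
supplyA changed 0.00
load changed 0.40
A changed 0.16
bunL changed 0.77
bunR changed 0.01
cup changed 0.02
supply pan bright frac 0.002 before 0.048
```

```bash
python3 - <<'E'
from h import *
t=snapshot("top");s=snapshot("side");t3=cv2.imread("pics/top3.png");s3=cv2.imread("pics/side3.png");t0=cv2.imread("pics/top0.png");s0=cv2.imread("pics/side0.png")
for nm,n,a,b,P in(("spent","top",t,t3,(541,341,70)),("spent","side",s,s3,(541,341,70)),):
    u,v=pix(n,P).astype(int);print(nm,n,(u,v),(cv2.absdiff(a,b)[v-14:v+14,u-14:u+14].max(2)>25).mean().round(2))
for nm,x,y in(("bunL",154,159),("bunR",266,147),("cup",155,279),("red",118,265)): print(nm,'top',(cv2.absdiff(t,t0)[y-15:y+15,x-15:x+15].max(2)>25).mean().round(2))
for nm,x,y in(("bunL",317,142),("bunR",355,214),("cup",217,161)): print(nm,'side',(cv2.absdiff(s,s0)[y-12:y+12,x-12:x+12].max(2)>25).mean().round(2))
E
```

```text
spent top (np.int64(127), np.int64(205)) 0.11
spent side (np.int64(270), np.int64(128)) 0.42
bunL top 0.45
bunR top 0.0
cup top 0.07
red top 0.89
bunL side 0.22
bunR side 0.0
cup side 0.0
```

Call:
{"method": "play_rows", "body": {"commands": [[[-1,1.5,-0.5,0,0,0,0.5],[-2,3,-1,0,0,0,0.5],[-2,4.5,-1,0,0,0,0.5],[-2,6,-1,0,0,0,0.5],[-2,7,-1,0,0,0,0.5]]]}}

```text
clock: 56.5
tcp_pos: [442.4, -162.7, 326.3]
eef_rot: [3.138, 0.085, 0.003]
wrist_force: [-0.4, 0.2, -0.6]
opening: 42.8
gripper_force: 0.0
```

```bash
python3 - <<'E'
from h import *
st();t=snapshot("top");s=snapshot("side");t3=cv2.imread("pics/top3.png");s3=cv2.imread("pics/side3.png");t0=cv2.imread("pics/top0.png");s0=cv2.imread("pics/side0.png")
cc=lambda im,b:[c.tolist() for c,a in [(c+np.array(b[:2]),a) for c,a in plates("",im[b[1]:b[3],b[0]:b[2]])] if a>30]
def orange(im,x,y,r=18):
    m=cv2.inRange(cv2.cvtColor(im[y-r:y+r,x-r:x+r],cv2.COLOR_BGR2HSV),(5,110,80),(25,255,255));M=cv2.moments(m,True);return (M['m10']/M['m00']+x-r,M['m01']/M['m00']+y-r,M['m00']) if M['m00'] else None
for nm,a,b,x,y in(("bunL top",t,t0,154,159),("bunR top",t,t0,266,147),("bunL side",s,s0,317,142),("bunR side",s,s0,355,214)): print(nm,np.round(orange(a,x,y),1),np.round(orange(b,x,y),1))
for nm,a,b,x,y in(("spent top",t,t3,127,205),("cup side",s,s0,217,161),("red side",s,s0,223,137),("cup top",t,t0,155,279)): print(nm,(cv2.absdiff(a,b)[y-14:y+14,x-14:x+14].max(2)>25).mean().round(2))
# spent in side: bright lid/body blob on the dark wash pan
for nm,im in(("now",s),("s6",cv2.imread("pics/side6.png"))):
    g=cv2.cvtColor(im,cv2.COLOR_BGR2GRAY)[112:160,245:295];m=(g>80).astype(np.uint8);k,l,st_,c=cv2.connectedComponentsWithStats(m)
    print(nm,[(c[i]+[245,112]).round(1).tolist()+st_[i].tolist() for i in range(1,k) if st_[i,4]>60])
print('exp lid/mid/foot',[pix("side",(541,341,z)).round(1).tolist() for z in(94,62,2)])
E
```

```text
t56.5 tcp [ 442.4 -162.7  326.3] yawY -86.9 z [ 0.002 -0.002 -1.   ] q7 -0.77 F [-0.4  0.2 -0.6] Mz 0.06 op 42.8 gf 0
bunL top [153.1 158.4 469. ] [152.9 157.2 426. ]
bunR top [266.9 147.1 470. ] [266.9 147.1 469. ]
bunL side [316.2 142.7 291. ] [316.8 142.3 267. ]
bunR side [354.6 214.9 408. ] [354.6 215.  413. ]
spent top 0.0
cup side 0.0
red side 0.0
cup top 0.58
now [[283.5, 129.6, 24, 0, 26, 38, 568], [247.4, 121.0, 0, 3, 6, 13, 72], [283.6, 155.5, 26, 38, 24, 10, 188]]
s6 [[271.1, 127.6, 0, 0, 50, 40, 1120], [274.8, 156.2, 0, 38, 50, 10, 292]]
exp lid/mid/foot [[270.0, 124.3], [270.2, 130.1], [270.5, 140.5]]
```

```bash
python3 -c "
from bench import close_job
print(close_job())"
```

```text
the job is handed in; nothing more can be done
None
```

The job is handed in: the spent canister stands upright in the wash pan, and both full canisters found in the supply pan are locked in the carousel, in socket0 and socket1, each holding against an upward pull. The carousel slipped about 1.5° off the loading point while I turned the second one to lock it.

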